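# Clamp the thermostat bulb into its holder

## Robot

A 6-joint arm with a two-finger parallel gripper is mounted at the origin on the work surface. World frame = base frame: x ahead of the robot, y to its left, z up, the work surface at z = 0. Lengths are in mm, angles in rad, forces in N, time in s.
With the tool pointing down it reaches from about 275 to 1000 mm from the base axis. Payload 8.4 kg.
Tool frame: the origin (TCP) lies at the very end of the fingers, on their centre line; the grasp point (between the pads) lies 19 mm behind it; x points along the fingers, z is the direction in which the jaws open and shut, and the axes are right-handed (so a half turn about x gives the same grasp; the last joint's range is limited). The gripper opens to 85 mm and grips with 20 to 120 N. Pads are 22 mm wide; open, the fingers measure 114 mm over their backs; the gripper's body (76 mm by 85 mm) begins 54 mm behind the grasp point. The pads swing forward as they close: fully open they stand 13 mm farther back than shut.
Start: joints at [-1.341, 0.353, 1.633, -0, 1.155, -0.002], TCP at [143.579, -608.287, 231.281] pointing down, gripper open.
Joint ranges: [-2.63, 2.63], [-0.92, 2.1], [0.06, 2.66], [-1.3, 4.44], [0, 2.69], [-3.02, 3.02]. Speed limits (rad/s): [2.22, 2.22, 2.79, 3.14, 3.14, 3.14].

## Interface

Orientations are given as a unit quaternion [x, y, z, w].
In Python, from cell import arm, cams gives the robot as it stands.
- The arm moves only by the tool arm_command, never from a script. Its argument "motion" is a list of rows, each a list of 2 entries, a list of its own where there are three numbers: the shift along the world's x, y, z in cm, then the turn, a rotation vector about the world's x, y, z in degrees. In form: [[[tx, ty, tz], [wx, wy, wz]], ...]. A call has 1 to 20 rows; each row shifts and turns the commanded pose from where the row before left it; what a row does not reach is not made up. A row lasts 1/12 s, in which the tool goes at most 41.7 mm and 7.16 degrees, less where a joint would pass 70% of its speed; a pose out of reach is approached as far as the arm can. A call is refused whole if a number of a shift passes 4.17 or a number of a turn 7.16, either way. A call with a gripper value outside its range is refused whole. "hand" is the finger opening in cm, from 0 to 8.54, set as the call begins (left out, the last holds). The fingers move at their own pace and stop on an object; "squeeze" is the grip in N (left out, the last holds). Time passes only in rows, so rows that do not move let the fingers close. It gives the time, the measured TCP pose, the force and the opening at its end, in the units of the state.
- arm.get_state(): the state, without advancing time (a new reading comes with each control period).
- cams.camera(name): name is "scene" or "top"; returns a dict with "frame" (420x560x3 uint8, red, green, blue), "fx", "fy", "cx", "cy" (pixels), "extrinsics" (4x4, takes a point from camera to world coordinates). Camera axes: x right, y up, looking along -z (the intrinsics and any distortion apply to the point x, -y, -z); pixel columns grow to the right and rows downward; lengths in mm; the calibration is good to about 2 mm. A picture is of the moment at which its call begins. There is no depth.
- arm.finish_job(): hands the job in, once; it reports no verdict.
The state is a dict: "time_s": time; "q": joint angles; "qd": joint speeds; "effort": joint torques, N m; "tcp_pos": TCP position; "tool_rot": TCP orientation; "force": force on the tool from outside, world axes, zero at the start; "moment": the same for the moment, N m; "gripper_width": finger opening in mm.
Only numpy, scipy, OpenCV 4.12 (cv2) and the standard library are available. Lean on these libraries where they do the work, as an engineer would, in place of code of your own. Each camera call takes 0.05 s, during which the arm holds its last target.

## Task

Lift the sprung bar of the holder and turn it aside, lay the chrome thermostat bulb in the two V supports with its plain round end towards the end stop, and slide it gently along until the stop's spring pin is pushed right in and you feel the bulb come up hard. Then lift the bar, turn it back over the bulb and lower it gently, letting go only when it rests on the bulb; never force the bulb, and leave the other parts where they lie.

Things in the scene. Friction and masses are not known exactly. Their poses are not given: they have to be found in the camera images.
- clamp: the bulb holder, bolted down: grey base plate 165 x 205 x 12 mm. Origin on the table surface below the point where the closed bar crosses the laid bulb's axis; its y axis runs along the laid bulb towards the end stop, x away from the robot towards the bar's post, z up. Pressing the bulb against the stop with more than 30 N, or down into the Vs with more than about 40 N, counts as damage
- vee_a (a point): bottom of the V of the first dark V support, 33 mm above the table, at the clamp's x = 0, y = -32 mm. The V is 90 degrees, 12 mm long in y, its lips 50 mm high at x = +-17 mm. A laid bulb has its axis at x = 0, 50 mm above the table
- vee_b (a point): the same for the second V support, at the clamp's y = +50 mm. Between the two supports there is free room for fingers beside the bulb, down to the base plate
- lugs (a point): midway between the tops of two keeper lugs, 70 mm above the table, at the clamp's x = -61 mm, y = 0. They stand either side of the closed bar with 3.5 mm play on each side, and with the block under them take up x = -67 to -55 mm and 38 mm in y
- seat (a point): point on the axis of a laid bulb, 50 mm above the table at the clamp's x = 0, y = 0, where the closed bar crosses it; axes as clamp
- post (a point): point on the upright pivot axis of the bar, 60 mm above the table at the clamp's x = +65 mm, y = 0 (post 14 mm thick, its top 106 mm above the table)
- stop: end stop: dark block 34 x 16 mm, 68 mm high, on the clamp's base; origin on the table surface below it, at the clamp's y = +125 mm. On the bulb axis a brass screw with a 10 mm thick spring pin sticks out towards the Vs. The screw is set differently every time: the free pin tip lies anywhere from y = 71 to 85 mm (clamp's frame), not reported. The pin gives 4 mm at under 1 N, then is hard
- bar_lift (a joint): how far the bar is lifted, m: 0 fully down, 0.035 top of its travel. A spring pulls it down; holding it takes about 8 N at 0 with its weight, 2 N more per 10 mm; it does not stay up. To turn past the lugs it must be lifted over 14 mm; on a laid bulb it rests at 0.006. More than 30 N between bar and bulb counts as damage
- bar_swing (a joint): turn of the bar about its post, rad: 0 closed, across the bulb (end stop of the turn); it opens counter-clockwise seen from above, so the knob moves towards the clamp's -y, up to 1.65. About 1.4 leaves room for the gripper. Little friction
- clamp_bar: the flat steel bar, 164 x 14 x 8 mm, origin on the pivot axis at mid thickness (60 mm above the table when bar_lift is 0); the bar runs along its own -x to the knob
- knob (a point): middle of the upright black knob (20 mm thick, 34 mm high) on top of the bar's free end, 155 mm from the pivot axis; at bar_lift 0 its centre is 81 mm, its top 98 mm above the table
- bulb: thermostat bulb, chrome cylinder 24 mm thick and 130 mm long, about 0.25 kg, origin at its middle on the axis; its y axis points to the plain round end that faces the stop; from the other end sticks a copper neck 10 mm thick, 20 mm long. It starts lying level in a wooden rest, y roughly to the left
- rest: low wooden rest 60 x 110 mm where the bulb starts: two V rails at its y = +-40 mm hold the bulb axis 35 mm above the table; between the rails its plate is 8 mm high. Fixed; its y axis is along the bulb
- bushing_a: hex brass bushing, 34 mm over corners, 25 mm high, standing; origin under its centre. Leave alone
- bushing_b: like bushing_a. Leave alone
- bushing_c: like bushing_a. Leave alone
- handwheel: squat black valve handwheel, 98 mm across, 31 mm high, lying flat; origin under its centre. Leave alone
- gauge: temperature gauge lying face up, red rim, 82 mm across, 31 mm high; origin under its centre. Leave alone
- screw_clamp: small cast iron screw clamp holding a copper elbow, about 95 x 90 mm, 105 mm high; origin under its foot. Leave alone
There are look-alikes about, which are no part of the job. Several things have the shape of the bulb; the one meant has the colours described above.

How it is judged:
By the outcome, as a careful person would: the job done as asked, in the order asked, and still so for the second after the job is handed in, with the robot touching nothing.
It also fails if it takes over 67 s, if anything falls off the work surface, if the arm or the gripper's body presses on something with over 40 N, if the wrist force passes 120 N, or if a joint passes its speed limit or range.

## Working session

There is one attempt and no reset: what is moved stays moved. The work goes in short steps, Python scripts to look and compute and a tool call to move; the robot and the scene stay as the last step left them, time stands still between calls to the robot, and variables do not carry over. Pictures are saved under pics/ and viewed, and the job is handed in when it is done.

Besides the shell and the picture viewer there is one more tool, called after "Request:" as name([rows], argument=value, ...), one row to a line, values as JSON. arm_command: Moves the arm, as the interface text tells. Its arguments: {"type":"object","properties":{"motion":{"type":"array","items":{"type":"array"}},"hand":{"type":"number"},"squeeze":{"type":"number"}},"required":["motion"]}

```bash
ls; mkdir -p pics; python3 - <<'E'
from cell import arm,cams
import cv2,numpy as np
s=arm.get_state();print(s)
for n in("scene","top"):
    c=cams.camera(n);cv2.imwrite(f"pics/{n}0.png",c["frame"][:,:,::-1]);print(n,c["fx"],c["fy"],c["cx"],c["cy"],np.round(c["extrinsics"],4).tolist(),[k for k in c])
E
```

```text
pics
{'time_s': 0.0, 'q': array([-1.34137210e+00,  3.53646037e-01,  1.63414211e+00,  1.52015778e-05,
        1.15516616e+00, -2.38010475e-03]), 'qd': array([ 0.00070874,  0.00014295,  0.0016273 , -0.00064075,  0.00070576,
       -0.00069604]), 'effort': array([ 3.18549592e-04, -6.05253983e+01, -3.42062545e+01, -5.19969706e-05,
        9.11536772e-03,  5.64763383e-06]), 'tcp_pos': array([ 143.49376641, -607.82255186,  230.55957269]), 'tool_rot': array([ 0.43912912,  0.5548391 , -0.4385221 ,  0.55409165]), 'force': array([-0.04524704,  0.66140727,  0.60044909]), 'moment': array([0.00856022, 0.03986176, 0.02225621]), 'gripper_width': 85.60057332175023}
scene 435.86690761916725 435.86690761916725 275.40349306683277 212.40203007650567 [[-0.0696, -0.5217, 0.8503, 1421.7357], [0.9975, -0.0301, 0.0632, 95.071], [-0.0073, 0.8526, 0.5225, 666.8081], [0.0, 0.0, 0.0, 1.0]] ['frame', 'fx', 'fy', 'cx', 'cy', 'extrinsics']
top 540.4223162913092 540.4223162913092 275.5410580791216 207.59423709705084 [[0.0125, 0.9939, -0.11, 320.1169], [-0.9999, 0.0136, 0.0091, 48.5037], [0.0105, 0.1099, 0.9939, 1559.9918], [0.0, 0.0, 0.0, 1.0]] ['frame', 'fx', 'fy', 'cx', 'cy', 'extrinsics']
```

View pics/scene0.png

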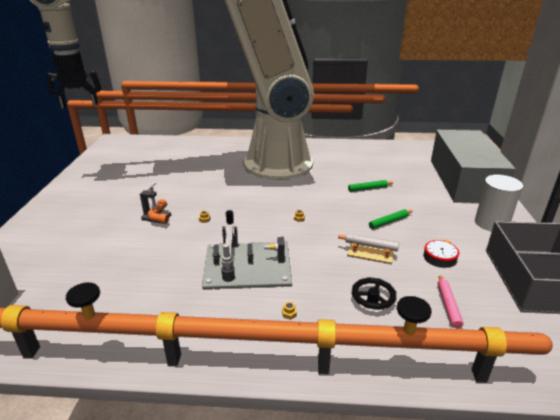

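View pics/top0.png

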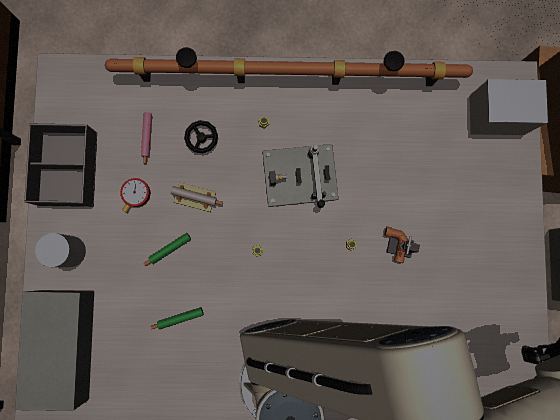

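The overview shows several bulb shapes in the top view:
- Chrome bulb in the wooden rest, about (195,196), neck at (220,203).
- Green bulbs at (168,249) and (178,318).
- Pink bulb at (147,137).

The chrome one matches the description. The clamp is at about (300,176), with its knob at (320,203). Next I'll check close crops.

```bash
python3 - <<'E'
import cv2
t=cv2.imread("pics/top0.png");s=cv2.imread("pics/scene0.png")
a=cv2.resize(t[170:225,160:235],None,fx=5,fy=5,interpolation=cv2.INTER_CUBIC)
b=cv2.resize(t[135:215,255:350],None,fx=4,fy=4,interpolation=cv2.INTER_CUBIC)
c=cv2.resize(s[200:295,195:300],None,fx=4,fy=4,interpolation=cv2.INTER_CUBIC)
d=cv2.resize(s[225:270,330:405],None,fx=5,fy=5,interpolation=cv2.INTER_CUBIC)
import numpy as np
def pad(i,w,h):
    return cv2.copyMakeBorder(i,0,h-i.shape[0],0,w-i.shape[1],cv2.BORDER_CONSTANT)
H=np.vstack([np.hstack([pad(a,375,320),pad(b,425,320)])[:,:800]])
cv2.imwrite("pics/crop1.png",H)
cv2.imwrite("pics/crop2.png",np.hstack([pad(d,375,380),pad(c,425,380)]))
E
```

```text
(no output)
```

View pics/crop1.png

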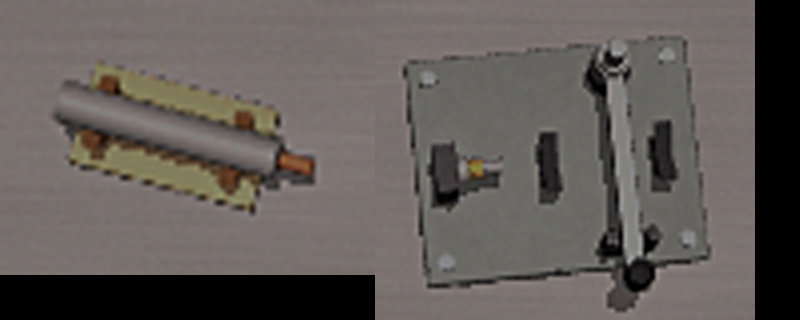

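View pics/crop2.png

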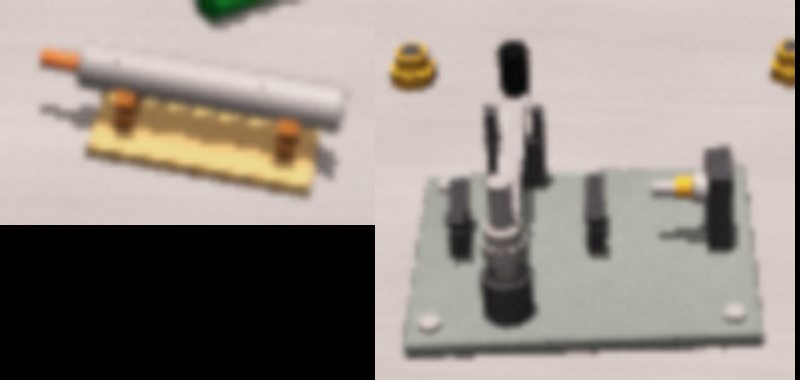

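The crops confirm the chrome bulb with its copper neck lying in the wooden rest, with the plain end to the left (crop1 about (60,100)). In the clamp, the bar is closed, the stop is on the left and the post is on the far side. Now I'll measure.

```bash
cat > h.py <<'E'
import numpy as np,cv2,json
from cell import arm,cams
def ray(c,u,v):
    E=np.array(c["extrinsics"]);d=np.array([(u-c["cx"])/c["fx"],-(v-c["cy"])/c["fy"],-1.0])
    return E[:3,3],E[:3,:3]@d
def onz(c,u,v,z):
    o,d=ray(c,u,v);return o+d*(z-o[2])/d[2]
def proj(c,p):
    E=np.array(c["extrinsics"]);q=E[:3,:3].T@(np.array(p)-E[:3,3])
    return c["cx"]+c["fx"]*q[0]/-q[2], c["cy"]-c["fy"]*q[1]/-q[2]
def tri(c1,p1,c2,p2):
    o1,d1=ray(c1,*p1);o2,d2=ray(c2,*p2);d1=d1/np.linalg.norm(d1);d2=d2/np.linalg.norm(d2)
    t=np.linalg.lstsq(np.stack([d1,-d2],1),o2-o1,rcond=None)[0]
    a=o1+t[0]*d1;b=o2+t[1]*d2
    return (a+b)/2,np.linalg.norm(a-b)
E
python3 - <<'E'
from h import *
T=cams.camera("top");S=cams.camera("scene")
np.save("pics/T.npy",T,allow_pickle=True);np.save("pics/S.npy",S,allow_pickle=True)
for n,c,roi in(("top",T,(250,135,350,215)),("scene",S,(195,205,300,295))):
    f=c["frame"].astype(int);x0,y0,x1,y1=roi
    r,g,b=f[...,0],f[...,1],f[...,2]
    m=((g-r)>2)
    m=m.astype(np.uint8);mm=np.zeros_like(m);mm[y0:y1,x0:x1]=m[y0:y1,x0:x1]
    mm=cv2.morphologyEx(mm,cv2.MORPH_CLOSE,np.ones((5,5)))
    k,l,st,ce=cv2.connectedComponentsWithStats(mm);i=1+np.argmax(st[1:,4]);print(n,st[i],f[180,280] if n=="top" else f[270,260])
    cs,_=cv2.findContours((l==i).astype(np.uint8),cv2.RETR_EXTERNAL,cv2.CHAIN_APPROX_NONE)
    h=cv2.convexHull(cs[0]);ap=cv2.approxPolyN(h,4)[0] if hasattr(cv2,"approxPolyN") else None
    P=np.array([onz(c,u,v,12)[:2] for u,v in h[:,0]],np.float32)
    print(n,cv2.minAreaRect(P))
    if ap is not None: print(ap.tolist(),[np.round(onz(c,u,v,12)[:2],1).tolist() for u,v in ap])
    # wood
    m=((r-b)>45)&(g>110)if n=="scene" else ((r-b)>30)&(g-b>25)
    m=m.astype(np.uint8);mm=np.zeros_like(m);x0,y0,x1,y1=(165,175,225,220) if n=="top" else (335,225,405,270);mm[y0:y1,x0:x1]=m[y0:y1,x0:x1]
    h=cv2.findNonZero(mm)
    P=np.array([onz(c,u,v,8)[:2] for u,v in h[:,0]],np.float32);print("wood",len(P),cv2.minAreaRect(P))
E
```

```text
top [309 155   1   2   2] [57 59 57]Traceback (most recent call last):
  File "<stdin>", line 12, in <module>
cv2.error: OpenCV(4.12.0) /io/opencv/modules/imgproc/src/approx.cpp:987: error: (-215:Assertion failed) (curve.cols == 1 && curve.rows >= nsides) || (curve.rows == 1 && curve.cols >= nsides) in function 'approxPolyN'
```

```bash
python3 - <<'E'
import numpy as np,cv2
T=np.load("pics/T.npy",allow_pickle=True).item() if 0 else None
t=cv2.imread("pics/top0.png");s=cv2.imread("pics/scene0.png")
for p in [(280,180),(330,150),(300,160),(265,200),(245,180),(300,215),(200,190),(183,195),(210,185)]: print(p,t[p[1],p[0]][::-1])
print()
for p in [(260,275),(220,255),(270,260),(190,270),(300,270),(260,290),(370,255),(370,242)]: print(p,s[p[1],p[0]][::-1])
E
```

```text
(280, 180) [59 60 59]
(330, 150) [104 102  99]
(300, 160) [105 104  99]
(265, 200) [125 115 112]
(245, 180) [123 113 111]
(300, 215) [122 114 111]
(200, 190) [130 123  90]
(183, 195) [100  94  92]
(210, 185) [120 112 109]

(260, 275) [173 173 165]
(220, 255) [127 128 120]
(270, 260) [167 168 160]
(190, 270) [212 201 197]
(300, 270) [213 202 199]
(260, 290) [213 203 198]
(370, 255) [238 214 141]
(370, 242) [172 163 158]
```

```bash
cat > m.py <<'E'
from h import *
T=cams.camera("top");S=cams.camera("scene")
for n,c,roi in(("top",T,(250,135,350,215)),("scene",S,(195,205,300,295))):
    f=c["frame"].astype(int);x0,y0,x1,y1=roi
    r,g,b=f[...,0],f[...,1],f[...,2]
    m=((r-g)<6)&(r>55)
    m=m.astype(np.uint8);mm=np.zeros_like(m);mm[y0:y1,x0:x1]=m[y0:y1,x0:x1]
    if n=="scene": mm[:243]=0
    mm=cv2.morphologyEx(mm,cv2.MORPH_OPEN,np.ones((2,2)))
    k,l,st,ce=cv2.connectedComponentsWithStats(mm);i=1+np.argmax(st[1:,4]);print(n,st[i])
    cs,_=cv2.findContours((l==i).astype(np.uint8),cv2.RETR_EXTERNAL,cv2.CHAIN_APPROX_NONE)
    h=cv2.convexHull(cs[0]);ap=cv2.approxPolyN(h,4)[0]
    P=np.array([onz(c,u,v,12)[:2] for u,v in h[:,0]],np.float32)
    print(n,cv2.minAreaRect(P))
    print(ap.tolist(),[np.round(onz(c,u,v,12)[:2],1).tolist() for u,v in ap])
    m=((r-b)>45)&(g>110)if n=="scene" else ((r-b)>28)&(g-b>22)
    m=m.astype(np.uint8);mm=np.zeros_like(m);x0,y0,x1,y1=(165,175,225,220) if n=="top" else (335,225,405,270);mm[y0:y1,x0:x1]=m[y0:y1,x0:x1]
    h=cv2.findNonZero(mm)
    P=np.array([onz(c,u,v,8)[:2] for u,v in h[:,0]],np.float32);print("wood",len(P),cv2.minAreaRect(P))
z=12
t=T["frame"][130:215,250:350,::-1];cv2.imwrite("pics/z_top_clamp.png",cv2.resize(t,None,fx=7,fy=7,interpolation=cv2.INTER_LANCZOS4))
t=S["frame"][205:290,195:300,::-1];cv2.imwrite("pics/z_sc_clamp.png",cv2.resize(t,None,fx=7,fy=7,interpolation=cv2.INTER_LANCZOS4))
t=T["frame"][170:225,160:235,::-1];cv2.imwrite("pics/z_top_bulb.png",cv2.resize(t,None,fx=10,fy=10,interpolation=cv2.INTER_LANCZOS4))
t=S["frame"][225:270,330:405,::-1];cv2.imwrite("pics/z_sc_bulb.png",cv2.resize(t,None,fx=10,fy=10,interpolation=cv2.INTER_LANCZOS4))
E
python3 m.py
```

```text
top [ 264  147   51   60 2365]
top ((582.785400390625, -7.019691467285156), (164.50567626953125, 141.91021728515625), 6.08053731918335)
[[317, 202], [268, 207], [263, 151], [312, 146]] [[509.3, -85.2], [492.8, 56.1], [656.9, 73.0], [673.9, -69.9]]
wood 371 ((517.2680053710938, 257.1661682128906), (134.8002471923828, 59.31488037109375), 75.47814178466797)
scene [ 203  244   90   46 3117]
scene ((598.8720703125, -33.35981750488281), (170.85614013671875, 203.3846435546875), 6.365564346313477)
[[288, 244], [293, 287], [202, 290], [209, 244]] [[509.3, 59.1], [673.8, 77.7], [696.2, -124.6], [521.4, -144.0]]
wood 519 ((518.3618774414062, 246.33834838867188), (160.5086669921875, 76.03770446777344), 60.911468505859375)
```

View pics/z_top_clamp.png

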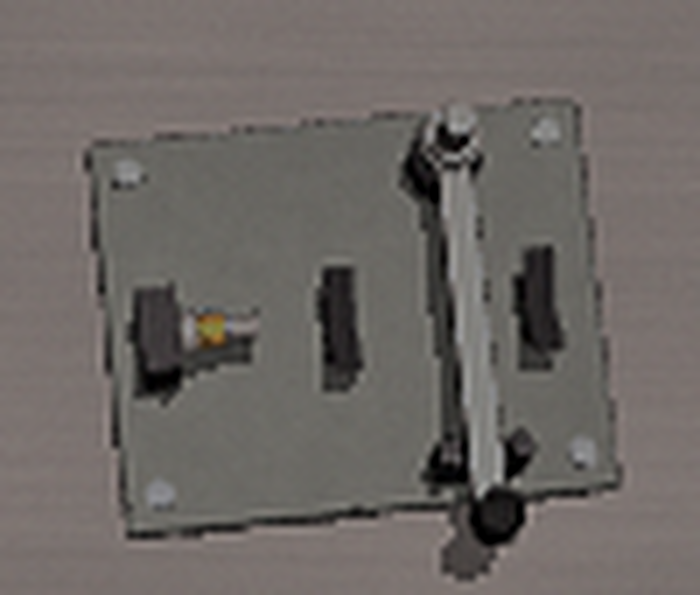

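View pics/z_sc_clamp.png

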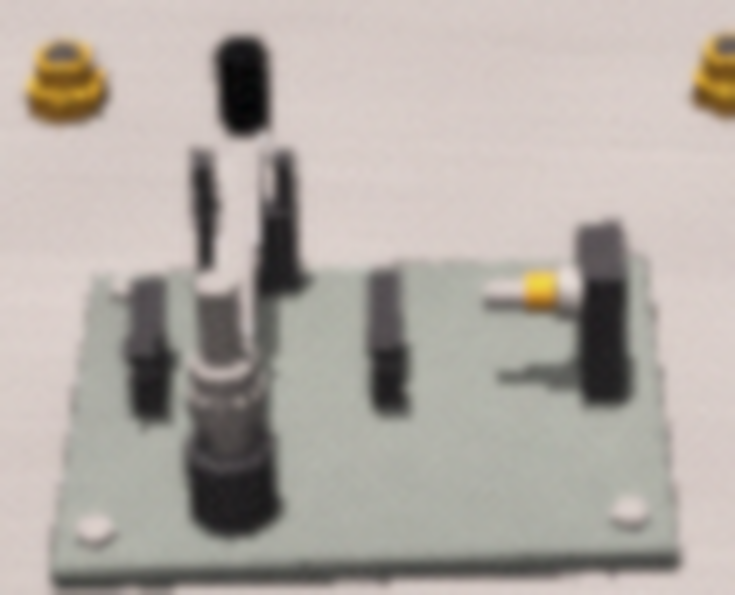

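View pics/z_top_bulb.png

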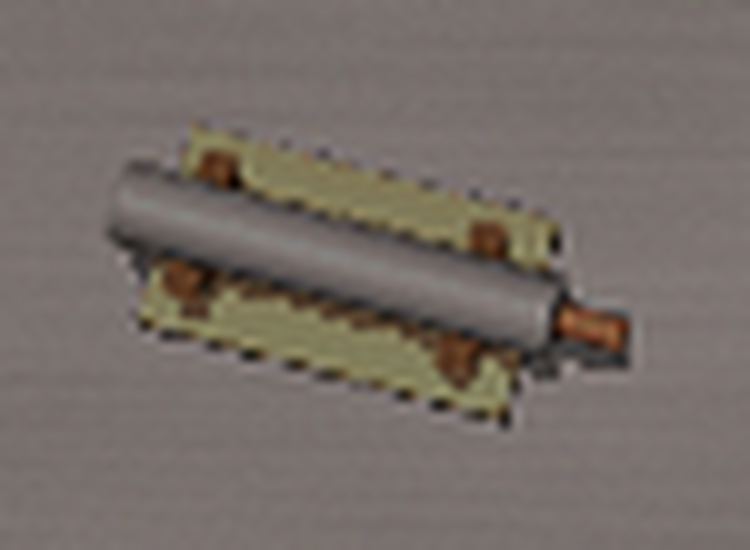

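View pics/z_sc_bulb.png

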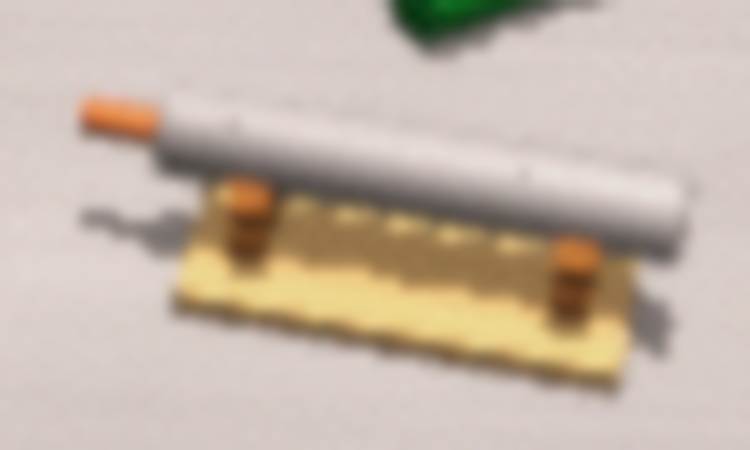

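Views: the plate corners are at top-crop (90,143), (578,103), (620,487), (130,535); knob (497,517); post top (457,118); pin tip about (256,322). The bulb's plain end is at (115,205) and its neck end at (555,310) in the bulb crop. Converting these.

```bash
python3 - <<'E'
from h import *
T=cams.camera("top");S=cams.camera("scene")
tc=lambda u,v:(250+(u+.5)/7-.5,130+(v+.5)/7-.5)
sc=lambda u,v:(195+(u+.5)/7-.5,205+(v+.5)/7-.5)
tb=lambda u,v:(160+(u+.5)/10-.5,170+(v+.5)/10-.5)
sb=lambda u,v:(330+(u+.5)/10-.5,225+(v+.5)/10-.5)
R=lambda a:np.round(a,1)
P=np.array([onz(T,*tc(*p),12)[:2] for p in [(90,143),(578,103),(620,487),(130,535)]])
print("corners",R(P).tolist(),"center",R(P.mean(0)))
for a,b in((0,1),(1,2),(3,2),(0,3)):
    d=P[b]-P[a];print(R(np.linalg.norm(d)),np.degrees(np.arctan2(d[1],d[0])))
print("knob81",R(onz(T,*tc(497,517),81)))
print("knob tri",tri(T,tc(497,517),S,sc(243,86)))
print("posttop",R(onz(T,*tc(457,116),106)),tri(T,tc(457,116),S,sc(217,285)))
print("pin tip",R(onz(T,*tc(258,322),50)),tri(T,tc(258,322),S,sc(485,292)))
print("veeA top",R(onz(T,*tc(541,298),50)),"veeB",R(onz(T,*tc(340,305),50)))
print("stop top",R(onz(T,*tc(157,328),68)))
# bulb
A=onz(T,*tb(112,203),35);B=onz(T,*tb(555,310),35);N=onz(T,*tb(630,328),35)
print("bulb",R(A),R(B),R(N),np.linalg.norm(A-B),np.linalg.norm(N-B),np.degrees(np.arctan2(*(A-B)[[1,0]])),(A+B)/2)
A2=onz(S,*sb(683,218),35);B2=onz(S,*sb(160,137),35);N2=onz(S,*sb(80,115),35)
print("bulb S",R(A2),R(B2),R(N2),np.linalg.norm(A2-B2),np.degrees(np.arctan2(*(A2-B2)[[1,0]])),(A2+B2)/2)
Q=np.array([onz(T,*tb(*p),8)[:2] for p in [(195,122),(560,222),(507,425),(143,325)]])
print("rest",R(Q).tolist(),Q.mean(0),[np.linalg.norm(Q[i]-Q[i-1]) for i in range(4)],np.degrees(np.arctan2(*((Q[0]+Q[3]-Q[1]-Q[2])[[1,0]]))))
E
```

```text
corners [[659.8, 74.7], [679.9, -128.8], [518.5, -146.3], [495.8, 55.7]] center [588.5 -36.2]
204.4 -84.37935804599789
162.3 -173.80339301567736
203.3 -83.5836062603524
165.2 -173.40831917918538
knob81 [497.  -89.1  81. ]
knob tri (array([497.1368972 , -89.93010287,  81.26491271]), np.float64(1.7492110962183522))
posttop [652.1 -70.5 106. ] (array([652.40228568, -71.5494888 , 105.37508362]), np.float64(1.9335269772866732))
pin tip [578.8   5.   50. ] (array([578.44473849,   4.55091086,  52.45608361]), np.float64(1.078513871536218))
veeA top [ 590.3 -109.5   50. ] veeB [586.3 -28.1  50. ]
stop top [572.7  45.9  68. ]
bulb [535.6 333.2  35. ] [506.7 206.6  35. ] [501.8 185.2  35. ] 129.840131838522 21.93998083640152 77.1342656721517 [521.10790261 269.88032739  35.        ]
bulb S [535.2 329.7  35. ] [507.9 204.2  35. ] [499.3 184.6  35. ] 128.41643902141269 77.726170181039 [521.54697585 266.92543203  35.        ]
rest [[563.4, 315.0], [535.6, 208.6], [476.4, 222.4], [504.0, 328.1]] [519.84445339 268.50972563] [np.float64(60.88918589239841), np.float64(109.98392300319304), np.float64(60.86054222636784), np.float64(109.23633427324941)] 75.3714345059067
```

```bash
python3 - <<'E'
from h import *
from scipy.spatial.transform import Rotation as R
s=arm.get_state()
M=R.from_quat(s["tool_rot"]).as_matrix();print(np.round(M,4),"\njaw yaw",np.degrees(np.arctan2(M[1,2],M[0,2])),"q1",np.degrees(s["q"][0]),"t",s["time_s"])
yaw=np.radians(6.5);X=np.array([np.cos(yaw),np.sin(yaw)]);Y=np.array([-X[1],X[0]])
O=((np.array([652.2,-71])-65*X)+(np.array([497.1,-89.5])+90*X))/2
print("O",O)
for n,p in dict(post=(65,0),knob=(-90,0),stop=(0,125),va=(0,-32),vb=(0,50)).items(): print(n,O+p[0]*X+p[1]*Y)
# joint-yaw relation
E
```

```text
[[-0.000e+00  9.733e-01  2.297e-01]
 [ 2.000e-04  2.297e-01 -9.733e-01]
 [-1.000e+00  0.000e+00 -2.000e-04]] 
jaw yaw -76.72126123028474 q1 -76.8580711909604 t 0.4
O [587.0696482  -78.83495983]
post [651.65181881 -71.47675093]
knob [497.64818119 -89.02324907]
stop [572.91924647  45.36152213]
va [ 590.69215104 -110.62925921]
vb [581.40948751 -29.15636704]
```

Candidates listed and the chrome bulb is chosen. The clamp frame is at O=(587,-79) with a yaw of 6.5°. It agrees with the stop, vee A, knob and post to about 1 mm. The pin tip is at about y=84 in the clamp frame. Moving above the knob.

Request:
arm_command([
  [[1.97, 2.88, -0.3], [0, 0, -0.38]],
  [[1.97, 2.88, -0.3], [0, 0, -0.38]],
  [[1.97, 2.88, -0.3], [0, 0, -0.38]],
  [[1.97, 2.88, -0.3], [0, 0, -0.38]],
  [[1.97, 2.88, -0.3], [0, 0, -0.38]],
  [[1.97, 2.88, -0.3], [0, 0, -0.38]],
  [[1.97, 2.88, -0.3], [0, 0, -0.38]],
  [[1.97, 2.88, -0.3], [0, 0, -0.38]],
  [[1.97, 2.88, -0.3], [0, 0, -0.38]],
  [[1.97, 2.88, -0.3], [0, 0, -0.38]],
  [[1.97, 2.88, -0.3], [0, 0, -0.38]],
  [[1.97, 2.88, -0.3], [0, 0, -0.38]],
  [[1.97, 2.88, -0.3], [0, 0, -0.38]],
  [[1.97, 2.88, -0.3], [0, 0, -0.38]],
  [[1.97, 2.88, -0.3], [0, 0, -0.38]],
  [[1.97, 2.88, -0.3], [0, 0, -0.38]],
  [[1.97, 2.88, -0.3], [0, 0, -0.38]],
  [[1.97, 2.88, -0.3], [0, 0, -0.38]],
  [[0, 0, 0], [0, 0, 0]],
  [[0, 0, 0], [0, 0, 0]],
], hand=5.0, squeeze=60)

```text
time_s: 2.07
tcp_pos: [498.9, -88.4, 177.1]
tool_rot: [0.47, 0.528, -0.47, 0.528]
force: [-0.7, -0.7, 0.0]
gripper_width: 49.8
```

```bash
cat > pic.py <<'E'
import sys
from h import *
def crop(c,roi,fx): 
    x0,y0,x1,y1=roi;return cv2.resize(c["frame"][y0:y1,x0:x1,::-1],None,fx=fx,fy=fx,interpolation=cv2.INTER_CUBIC)
if __name__=="__main__":
    n=sys.argv[1]
    T=cams.camera("top");S=cams.camera("scene")
    a=crop(T,(240,130,350,230),3.6);b=crop(S,(190,190,300,290),3.6)
    cv2.imwrite(f"pics/{n}.png",np.hstack([a,b]))
    s=arm.get_state();print(s["time_s"],s["tcp_pos"].round(1),s["force"].round(1),s["gripper_width"].round(1))
E
python3 pic.py p1
```

```text
Traceback (most recent call last):
  File "pic.py", line 10, in <module>
    s=arm.get_state();print(s["time_s"],s["tcp_pos"].round(1),s["force"].round(1),s["gripper_width"].round(1))
                                                                                  ^^^^^^^^^^^^^^^^^^^^^^^^
AttributeError: 'float' object has no attribute 'round'
```

View pics/p1.png

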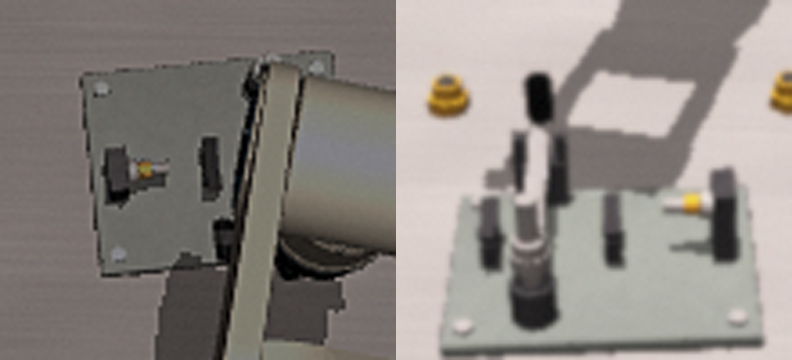

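The top view is blocked by the arm. The scene view shows the knob at (540,97) undisturbed. Descending now.

Request:
arm_command([
  [[-0.1, -0.05, -2.0], [0, 0, 0]],
  [[0, 0, -2.0], [0, 0, 0]],
  [[0, 0, -1.8], [0, 0, 0]],
  [[0, 0, -1.5], [0, 0, 0]],
  [[0, 0, -1.3], [0, 0, 0]],
  [[0, 0, -1.2], [0, 0, 0]],
  [[0, 0, -1.0], [0, 0, 0]],
  [[0, 0, -0.3], [0, 0, 0]],
  [[0, 0, 0], [0, 0, 0]],
])

```text
time_s: 2.92
tcp_pos: [496.5, -91.0, 65.8]
tool_rot: [0.471, 0.527, -0.472, 0.527]
force: [0.4, -0.0, -0.6]
gripper_width: 50.1
```

```bash
sed -i 's/s\["gripper_width"\].round(1)/round(s["gripper_width"],1)/' pic.py; python3 pic.py p2
```

```text
3.0167 [497.4 -90.8  66.7] [-0.2 -0.3 -0.4] 49.7
```

View pics/p2.png

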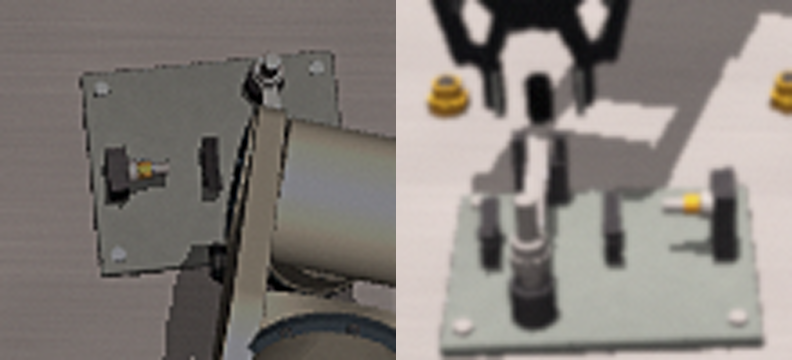

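The knob at (540,97) sits midway between the fingers at x=494 and 585. Closing.

Request:
arm_command([
  [[0, 0, 0], [0, 0, 0]],
  [[0, 0, 0], [0, 0, 0]],
  [[0, 0, 0], [0, 0, 0]],
  [[0, 0, 0], [0, 0, 0]],
  [[0, 0, 0], [0, 0, 0]],
  [[0, 0, 0], [0, 0, 0]],
], hand=0, squeeze=70)

```text
time_s: 3.52
tcp_pos: [497.5, -90.5, 66.5]
tool_rot: [0.471, 0.527, -0.471, 0.528]
force: [-0.1, -1.8, 1.5]
gripper_width: 17.9
```

Request:
arm_command([
  [[0, 0, 0.3], [0, 0, 0]],
  [[0, 0, 0.4], [0, 0, 0]],
  [[0, 0, 0.4], [0, 0, 0]],
  [[0, 0, 0.4], [0, 0, 0]],
  [[0, 0, 0.4], [0, 0, 0]],
  [[0, 0, 0.4], [0, 0, 0]],
  [[0, 0, 0], [0, 0, 0]],
  [[0, 0, 0], [0, 0, 0]],
])

```text
time_s: 4.18
tcp_pos: [498.3, -90.4, 89.3]
tool_rot: [0.472, 0.527, -0.471, 0.528]
force: [8.7, 0.4, -10.7]
gripper_width: 18.3
```

```bash
python3 pic.py p3
```

```text
4.2833 [498.3 -90.4  89.1] [  9.1  -0.2 -10.7] 18.3
```

View pics/p3.png

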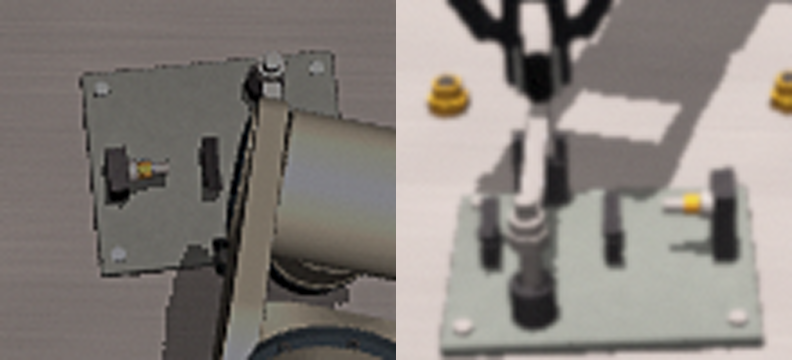

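The bar rose about 22 mm (pull 10.7 N) and clears the lugs. Now working out the swing arc.

```bash
python3 - <<'E'
import numpy as np
a=np.radians(6.5+4*np.arange(21));P=-15.5*np.stack([np.cos(a),np.sin(a)],1)
print(np.diff(P,axis=0).round(2).tolist(),(P[-1]-P[0]).round(2))
E
```

```text
[[0.16, -1.07], [0.23, -1.06], [0.31, -1.04], [0.38, -1.01], [0.45, -0.98], [0.52, -0.95], [0.58, -0.91], [0.64, -0.87], [0.7, -0.82], [0.76, -0.77], [0.81, -0.72], [0.86, -0.66], [0.9, -0.6], [0.94, -0.53], [0.98, -0.47], [1.01, -0.4], [1.03, -0.33], [1.05, -0.25], [1.07, -0.18], [1.08, -0.1]] [ 14.45 -13.72]
```

Request:
arm_command([
  [[0.16, -1.07, 0], [0, 0, 4]],
  [[0.23, -1.06, 0], [0, 0, 4]],
  [[0.31, -1.04, 0], [0, 0, 4]],
  [[0.38, -1.01, 0], [0, 0, 4]],
  [[0.45, -0.98, 0], [0, 0, 4]],
  [[0.52, -0.95, 0], [0, 0, 4]],
  [[0.58, -0.91, 0], [0, 0, 4]],
  [[0.64, -0.87, 0], [0, 0, 4]],
  [[0.7, -0.82, 0], [0, 0, 4]],
  [[0.76, -0.77, 0], [0, 0, 4]],
  [[0.81, -0.72, 0], [0, 0, 4]],
  [[0.86, -0.66, 0], [0, 0, 4]],
  [[0.9, -0.6, 0], [0, 0, 4]],
  [[0.94, -0.53, 0], [0, 0, 4]],
  [[0.98, -0.47, 0], [0, 0, 4]],
  [[1.01, -0.4, 0], [0, 0, 4]],
  [[1.03, -0.33, 0], [0, 0, 4]],
  [[1.05, -0.25, 0], [0, 0, 4]],
  [[1.07, -0.18, 0], [0, 0, 4]],
  [[1.08, -0.1, 0], [0, 0, 4]],
])

```text
time_s: 5.95
tcp_pos: [639.9, -227.0, 87.1]
tool_rot: [0.021, 0.709, -0.02, 0.705]
force: [-1.7, 0.1, -10.1]
gripper_width: 17.7
```

```bash
python3 pic.py p4
```

```text
6.05 [ 640.9 -227.    87.3] [ -0.8  -0.1 -10.9] 18.1
```

View pics/p4.png

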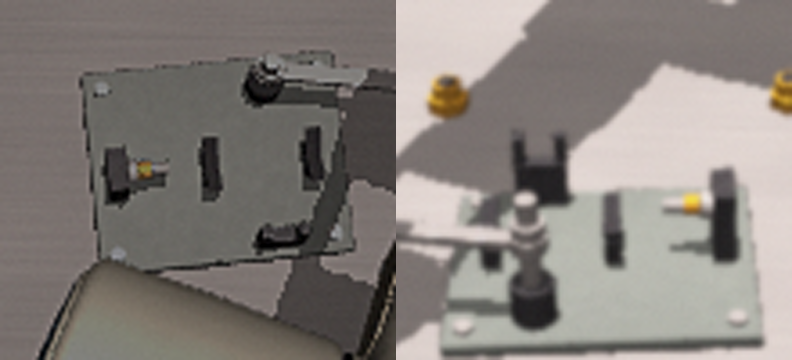

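The bar is turned aside, clear of both Vs. Lowering it and letting go.

Request:
arm_command([
  [[0, 0, -0.3], [0, 0, 0]],
  [[0, 0, -0.4], [0, 0, 0]],
  [[0, 0, -0.4], [0, 0, 0]],
  [[0, 0, -0.4], [0, 0, 0]],
  [[0, 0, -0.4], [0, 0, 0]],
  [[0, 0, -0.2], [0, 0, 0]],
  [[0, 0, 0], [0, 0, 0]],
  [[0, 0, 0], [0, 0, 0]],
])

```text
time_s: 6.72
tcp_pos: [642.2, -228.1, 69.2]
tool_rot: [0.022, 0.706, -0.022, 0.707]
force: [-4.3, -3.0, 1.9]
gripper_width: 18.0
```

Request:
arm_command([
  [[0, 0, 0], [0, 0, 0]],
  [[0, 0, 0], [0, 0, 0]],
  [[0, 0, 0], [0, 0, 0]],
  [[0, 0, 0], [0, 0, 0]],
], hand=5.0)

```text
time_s: 7.05
tcp_pos: [642.5, -227.5, 68.7]
tool_rot: [0.022, 0.706, -0.022, 0.707]
force: [-0.4, -0.6, -0.3]
gripper_width: 50.0
```

Request:
arm_command([
  [[0, 0, 1.5], [0, 0, 0]],
  [[0, 0, 3.0], [0, 0, 0]],
  [[0, 0, 3.5], [0, 0, 0]],
  [[0, 0, 2.0], [0, 0, 0]],
  [[-0.86, 3.54, 0.2], [0, 0, -0.7]],
  [[-0.86, 3.54, 0], [0, 0, -0.7]],
  [[-0.86, 3.54, 0], [0, 0, -0.7]],
  [[-0.86, 3.54, 0], [0, 0, -0.7]],
  [[-0.86, 3.54, 0], [0, 0, -0.7]],
  [[-0.86, 3.54, 0], [0, 0, -0.7]],
  [[-0.86, 3.54, 0], [0, 0, -0.7]],
  [[-0.86, 3.54, 0], [0, 0, -0.7]],
  [[-0.86, 3.54, 0], [0, 0, -0.7]],
  [[-0.86, 3.54, 0], [0, 0, -0.7]],
  [[-0.86, 3.54, 0], [0, 0, -0.7]],
  [[-0.86, 3.54, -1], [0, 0, -0.7]],
  [[-0.86, 3.54, -2], [0, 0, -0.7]],
  [[-0.86, 3.54, -2], [0, 0, -0.7]],
  [[0, 0, 0], [0, 0, 0]],
  [[0, 0, 0], [0, 0, 0]],
], hand=6.0)

```text
time_s: 8.72
tcp_pos: [520.1, 269.7, 119.2]
tool_rot: [0.081, 0.703, -0.081, 0.702]
force: [0.9, 0.0, 0.5]
gripper_width: 60.1
```

```bash
cat > pic2.py <<'E'
import sys
from h import *
from pic import crop
from scipy.spatial.transform import Rotation as R
n=sys.argv[1];T=cams.camera("top");S=cams.camera("scene")
cv2.imwrite(f"pics/{n}.png",np.hstack([crop(T,(150,150,260,250),3.6),crop(S,(310,180,420,280),3.6)]))
s=arm.get_state();M=R.from_quat(s["tool_rot"]).as_matrix();print(s["time_s"],s["tcp_pos"].round(1),s["force"].round(1),"jaw",np.degrees(np.arctan2(M[1,2],M[0,2])).round(1))
E
python3 pic2.py p5; python3 pic.py p5c
```

```text
8.8167 [521.7 268.  120.6] [-0.1 -0.2  0.3] jaw -13.3
8.9167 [522.2 267.3 121.1] [ 0.5 -0.4 -0.5] 59.9
```

View pics/p5.png

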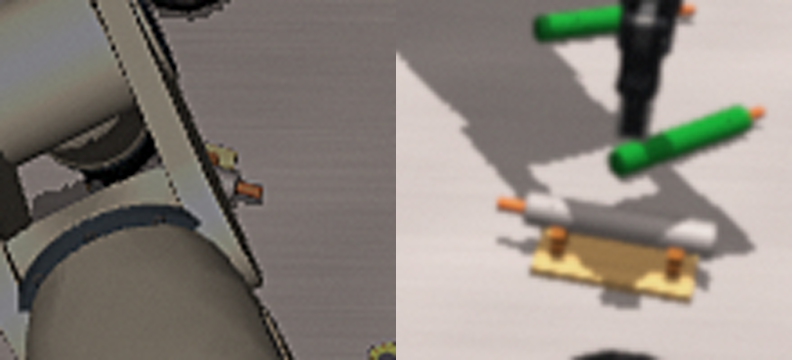

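View pics/p5c.png

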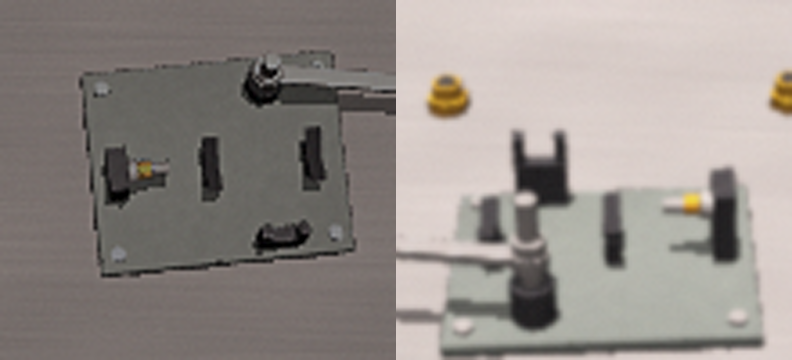

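The bar stays open and down. The fingers are above the bulb's middle at scene-crop (632,130), over the bulb at (620,222). Descending.

Request:
arm_command([
  [[0, 0, -1.5], [0, 0, 0]],
  [[0, 0, -1.5], [0, 0, 0]],
  [[0, 0, -1.5], [0, 0, 0]],
  [[0, 0, -1.5], [0, 0, 0]],
  [[0, 0, -1.5], [0, 0, 0]],
  [[0, 0, -1.2], [0, 0, 0]],
  [[0, 0, -1.0], [0, 0, 0]],
  [[0, 0, -0.6], [0, 0, 0]],
  [[0, 0, 0], [0, 0, 0]],
  [[0, 0, 0], [0, 0, 0]],
])

```text
time_s: 9.75
tcp_pos: [521.6, 267.9, 17.4]
tool_rot: [0.082, 0.702, -0.082, 0.702]
force: [0.8, -0.6, -0.2]
gripper_width: 60.1
```

```bash
python3 pic2.py p6
```

```text
9.85 [521.9 268.2  18. ] [0.3 0.2 0.2] jaw -13.4
```

View pics/p6.png

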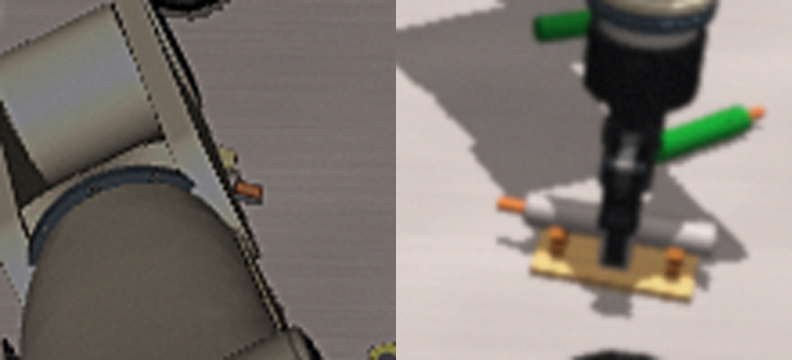

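The fingers straddle the bulb's middle, at scene-crop (618,260), between the two rails. Gripping.

Request:
arm_command([
  [[0, 0, 0], [0, 0, 0]],
  [[0, 0, 0], [0, 0, 0]],
  [[0, 0, 0], [0, 0, 0]],
  [[0, 0, 0], [0, 0, 0]],
  [[0, 0, 0], [0, 0, 0]],
  [[0, 0, 0], [0, 0, 0]],
], hand=0, squeeze=50)

```text
time_s: 10.35
tcp_pos: [521.3, 268.3, 17.9]
tool_rot: [0.082, 0.702, -0.082, 0.702]
force: [-1.8, 0.6, 4.4]
gripper_width: 22.4
```

Request:
arm_command([
  [[0, 0, 0.5], [0, 0, 0]],
  [[0, 0, 1.0], [0, 0, 0]],
  [[0, 0, 1.5], [0, 0, 0]],
  [[0, 0, 2.0], [0, 0, 0]],
  [[0, 0, 2.5], [0, 0, 0]],
  [[0, 0, 1.5], [0, 0, 0]],
  [[0, 0, 0], [0, 0, 0]],
])

```text
time_s: 10.93
tcp_pos: [523.4, 269.0, 111.3]
tool_rot: [0.083, 0.701, -0.081, 0.704]
force: [1.1, 0.1, -2.0]
gripper_width: 22.5
```

```bash
python3 pic2.py p7
```

```text
11.0333 [521.6 268.1 107.8] [-0.1  0.  -3. ] jaw -13.4
```

View pics/p7.png

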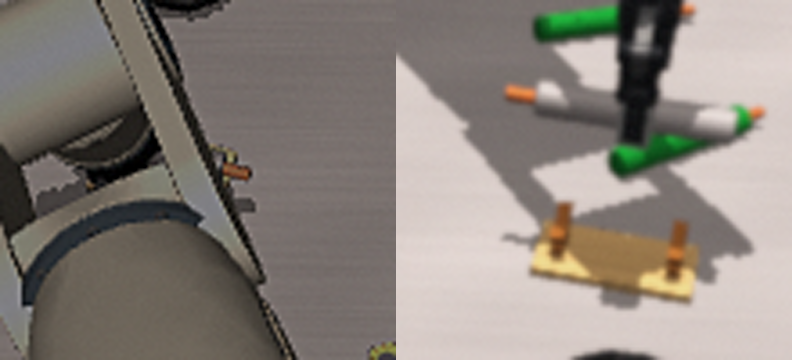

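The bulb is lifted level with the neck to the right (in world -y). Checking the in-hand geometry.

```bash
python3 - <<'E'
from h import *
S=cams.camera("scene")
t=S["frame"][190:235,340:415,::-1];cv2.imwrite("pics/p7z.png",cv2.resize(t,None,fx=10,fy=10,interpolation=cv2.INTER_LANCZOS4))
E
```

```text
(no output)
```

View pics/p7z.png

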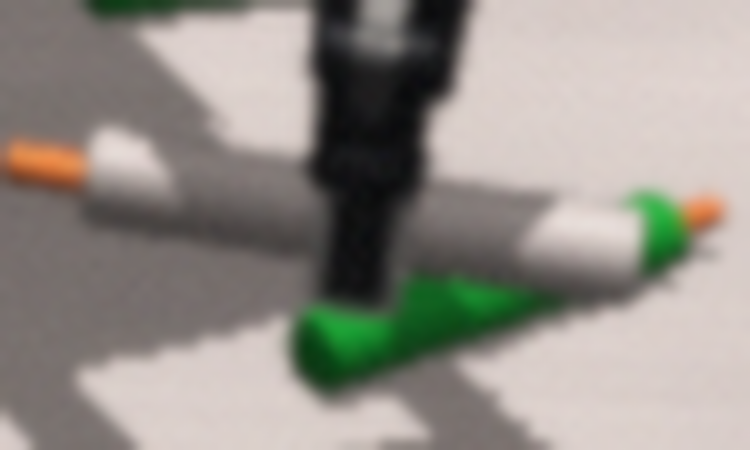

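```bash
python3 - <<'E'
from h import *
from scipy.spatial.transform import Rotation as R
S=cams.camera("scene");s=arm.get_state()
f=lambda u,v:(340+(u+.5)/10-.5,190+(v+.5)/10-.5)
A=onz(S,*f(642,247),125);B=onz(S,*f(87,170),125);N=onz(S,*f(8,160),125)
print(A,B,N,np.linalg.norm(A-B),np.degrees(np.arctan2(*(A-B)[[1,0]])),(A+B)/2)
M=R.from_quat(s["tool_rot"]).as_matrix();print(s["tcp_pos"],M.round(3),s["time_s"])
c=(A+B)/2-s["tcp_pos"];u=(A-B)/np.linalg.norm(A-B);print("center offset along bulb",c@u)
# targets
yaw=np.radians(6.5);X=np.array([np.cos(yaw),np.sin(yaw)]);Y=np.array([-X[1],X[0]]);O=np.array([587.07,-78.83])
for y in(5,8,23):print(y,O+Y*y)
E
```

```text
[530.88831026 331.6969169  125.        ] [502.69629778 204.1782687  125.        ] [499.00160961 185.35042277 125.        ] 130.5978376706781 77.5334908503022 [516.79230402 267.9375928  125.        ]
[520.57700778 267.57939443 106.2834664 ] [[-0.002  0.231  0.973]
 [-0.001  0.973 -0.231]
 [-1.    -0.001 -0.001]] 11.1333
center offset along bulb -0.46724696513517816
5 [586.50398393 -73.86214072]
8 [586.16437429 -70.88142515]
23 [584.46632608 -55.97784732]
```

In hand, the bulb centre is at the TCP (offset -0.5 mm), the axis is about 17 mm above the TCP and the length checks out at 130.6. Carrying it to above the Vs at clamp y=8, turned by 19.9°.

Request:
arm_command([
  [[0.2, -1.0, 0.3], [0, 0, 0.7]],
  [[0.5, -2.5, 0.2], [0, 0, 1.6]],
  [[0.54, -2.8, 0], [0, 0, 1.6]],
  [[0.54, -2.8, 0], [0, 0, 1.6]],
  [[0.54, -2.8, 0], [0, 0, 1.6]],
  [[0.54, -2.8, 0], [0, 0, 1.6]],
  [[0.54, -2.8, 0], [0, 0, 1.6]],
  [[0.54, -2.8, 0], [0, 0, 1.6]],
  [[0.54, -2.8, 0], [0, 0, 1.6]],
  [[0.54, -2.8, 0], [0, 0, 1.6]],
  [[0.54, -2.8, 0], [0, 0, 1.6]],
  [[0.54, -2.8, 0], [0, 0, 1.6]],
  [[0.5, -2.5, 0], [0, 0, 1.6]],
  [[0.4, -1.9, 0], [0, 0, 1.0]],
  [[0, 0, 0], [0, 0, 0]],
  [[0, 0, 0], [0, 0, 0]],
  [[0, 0, 0], [0, 0, 0]],
])

```text
time_s: 12.55
tcp_pos: [590.4, -90.5, 111.1]
tool_rot: [-0.046, 0.706, 0.047, 0.705]
force: [-0.2, 0.4, -2.9]
gripper_width: 22.7
```

```bash
cat > st.py <<'E'
from h import *
from scipy.spatial.transform import Rotation as R
s=arm.get_state();M=R.from_quat(s["tool_rot"]).as_matrix()
yaw=np.radians(6.5);X=np.array([np.cos(yaw),np.sin(yaw)]);Y=np.array([-X[1],X[0]]);O=np.array([587.07,-78.83])
d=s["tcp_pos"][:2]-O
print(round(s["time_s"],2),s["tcp_pos"].round(1),"F",s["force"].round(1),"jaw",np.degrees(np.arctan2(M[1,2],M[0,2])).round(1),"clamp xy",(d@X).round(1),(d@Y).round(1),"Fy",round(float(s["force"][:2]@Y),1))
E
python3 pic.py p8; python3 st.py
```

```text
12.65 [590.8 -90.  111.6] [ 1.5  0.7 -2.4] 22.7
12.65 [590.8 -90.  111.6] F [ 1.5  0.7 -2.4] jaw 7.6 clamp xy 2.4 -11.5 Fy 0.5
```

View pics/p8.png

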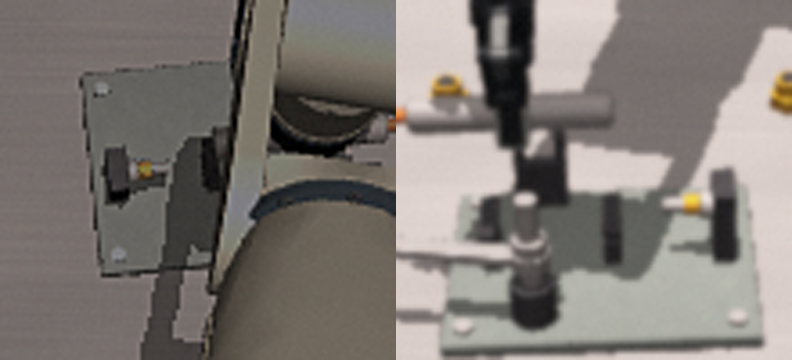

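My row sum overshot: it is at clamp y=-11.5, still high above, so no harm done. Correcting, then lowering partway.

Request:
arm_command([
  [[-0.15, 0.6, 0], [0, 0, -0.4]],
  [[-0.15, 0.7, 0], [0, 0, -0.4]],
  [[-0.15, 0.6, 0], [0, 0, -0.3]],
  [[0, 0, -1.0], [0, 0, 0]],
  [[0, 0, -1.5], [0, 0, 0]],
  [[0, 0, -1.5], [0, 0, 0]],
  [[0, 0, -1.0], [0, 0, 0]],
  [[0, 0, -0.7], [0, 0, 0]],
  [[0, 0, 0], [0, 0, 0]],
  [[0, 0, 0], [0, 0, 0]],
  [[0, 0, 0], [0, 0, 0]],
])

```text
time_s: 13.57
tcp_pos: [587.4, -72.0, 55.8]
tool_rot: [-0.04, 0.706, 0.04, 0.706]
force: [0.7, 1.6, -2.6]
gripper_width: 22.4
```

```bash
python3 pic.py p9; python3 st.py;  python3 - <<'E'
from h import *
from pic import crop
S=cams.camera("scene");cv2.imwrite("pics/p9z.png",crop(S,(190,195,300,285),7))
E
```

```text
13.6667 [587.5 -72.1  56. ] [-0.8  0.5 -2.8] 22.4
13.67 [587.5 -72.1  56. ] F [-0.8  0.5 -2.8] jaw 6.4 clamp xy 1.2 6.6 Fy 0.6
```

View pics/p9z.png

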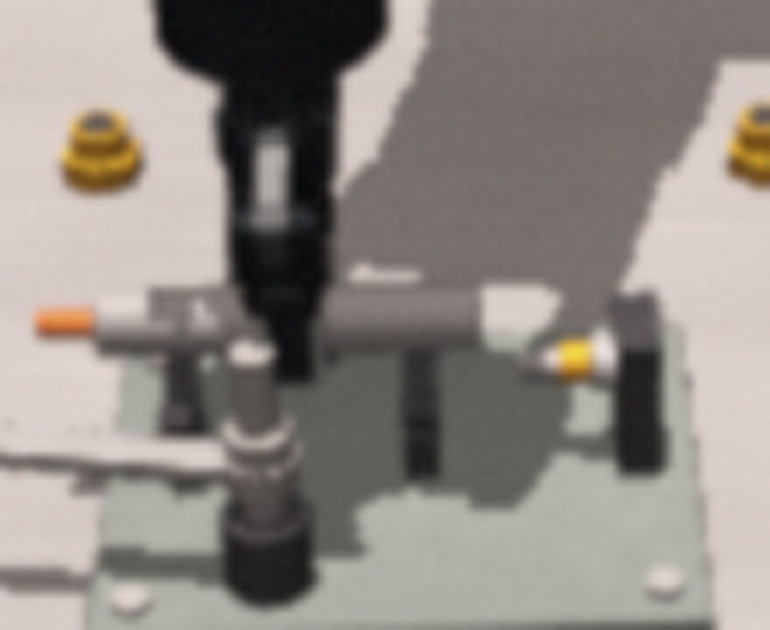

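```bash
python3 - <<'E'
from h import *
S=cams.camera("scene")
f=lambda u,v:(190+(u+.5)/7-.5,195+(v+.5)/7-.5)
yaw=np.radians(6.5);X=np.array([np.cos(yaw),np.sin(yaw)]);Y=np.array([-X[1],X[0]]);O=np.array([587.07,-78.83])
def cl(p):d=p[:2]-O;return (d@X).round(1),(d@Y).round(1)
print("end",cl(onz(S,*f(560,318),73)),"neckjoint",cl(onz(S,*f(97,328),73)),"pin tip",cl(onz(S,*f(522,357),50)))
yaw
for y in(71.6,84):print(proj(S,[*(O+Y*y),50]),proj(S,[*(O+Y*y),73]))
g=lambda p:((p[0]-190+.5)*7-.5,(p[1]-195+.5)*7-.5)
print(g(proj(S,[*(O+Y*84),50])),g(proj(S,[*(O+Y*71.6),73])))
E
```

```text
end (np.float64(4.7), np.float64(97.1)) neckjoint (np.float64(2.1), np.float64(-58.7)) pin tip (np.float64(-5.5), np.float64(84.1))
(np.float64(259.0008348627475), np.float64(247.0711467636703)) (np.float64(258.7389664382886), np.float64(239.20287497967922))
(np.float64(264.1703451785579), np.float64(246.90686767494617)) (np.float64(263.96867600142434), np.float64(239.03984844353198))
(np.float64(522.1924162499054), np.float64(366.3480737246232)) (np.float64(484.1727650680204), np.float64(312.42012485775456))
```

```bash
python3 - <<'E'
from h import *
from pic import crop
S=cams.camera("scene");cv2.imwrite("pics/p9y.png",crop(S,(240,225,290,260),15))
f=S["frame"]
for v in (236,238,240,242,244,246): print(v,[tuple(f[v,u]) for u in range(254,274,2)])
E
```

```text
236 [(np.uint8(123), np.uint8(117), np.uint8(112)), (np.uint8(126), np.uint8(118), np.uint8(116)), (np.uint8(147), np.uint8(138), np.uint8(135)), (np.uint8(203), np.uint8(192), np.uint8(187)), (np.uint8(204), np.uint8(193), np.uint8(189)), (np.uint8(203), np.uint8(192), np.uint8(187)), (np.uint8(203), np.uint8(192), np.uint8(186)), (np.uint8(165), np.uint8(156), np.uint8(152)), (np.uint8(128), np.uint8(120), np.uint8(117)), (np.uint8(119), np.uint8(113), np.uint8(109))]
238 [(np.uint8(134), np.uint8(127), np.uint8(123)), (np.uint8(133), np.uint8(125), np.uint8(123)), (np.uint8(147), np.uint8(136), np.uint8(135)), (np.uint8(215), np.uint8(204), np.uint8(200)), (np.uint8(216), np.uint8(205), np.uint8(200)), (np.uint8(217), np.uint8(206), np.uint8(201)), (np.uint8(217), np.uint8(206), np.uint8(201)), (np.uint8(210), np.uint8(199), np.uint8(195)), (np.uint8(140), np.uint8(131), np.uint8(128)), (np.uint8(119), np.uint8(112), np.uint8(109))]
240 [(np.uint8(120), np.uint8(113), np.uint8(110)), (np.uint8(122), np.uint8(114), np.uint8(111)), (np.uint8(146), np.uint8(137), np.uint8(135)), (np.
[... 1014 characters left out ...]
8(153)), (np.uint8(153), np.uint8(155), np.uint8(146)), (np.uint8(110), np.uint8(107), np.uint8(102)), (np.uint8(140), np.uint8(132), np.uint8(125)), (np.uint8(208), np.uint8(176), np.uint8(87)), (np.uint8(229), np.uint8(194), np.uint8(73))]
246 [(np.uint8(92), np.uint8(92), np.uint8(87)), (np.uint8(91), np.uint8(92), np.uint8(88)), (np.uint8(94), np.uint8(93), np.uint8(89)), (np.uint8(96), np.uint8(97), np.uint8(90)), (np.uint8(96), np.uint8(97), np.uint8(91)), (np.uint8(115), np.uint8(112), np.uint8(107)), (np.uint8(126), np.uint8(119), np.uint8(117)), (np.uint8(198), np.uint8(186), np.uint8(179)), (np.uint8(229), np.uint8(189), np.uint8(101)), (np.uint8(232), np.uint8(190), np.uint8(61))]
```

View pics/p9y.png

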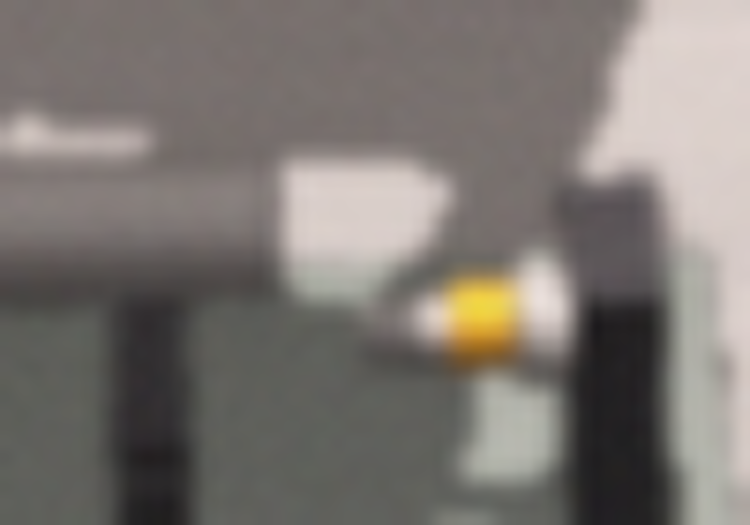

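The white patch is lit table behind. The bulb end is at (280,230), exactly as predicted for clamp y≈72, with about 12 mm of gap to the pin tip at (385,330). Lowering with force checks.

Request:
arm_command([
  [[-0.08, 0, -0.5], [0, 0, 0]],
  [[0, 0, -0.6], [0, 0, 0]],
  [[0, 0, -0.5], [0, 0, 0]],
  [[0, 0, -0.3], [0, 0, 0]],
  [[0, 0, -0.1], [0, 0, 0]],
  [[0, 0, 0], [0, 0, 0]],
  [[0, 0, 0], [0, 0, 0]],
])

```text
time_s: 14.4
tcp_pos: [586.1, -72.0, 35.2]
tool_rot: [-0.04, 0.706, 0.04, 0.706]
force: [-0.1, -0.3, -3.3]
gripper_width: 22.4
```

```bash
python3 st.py
```

```text
14.4 [586.1 -72.   35.2] F [-0.1 -0.3 -3.3] jaw 6.4 clamp xy -0.2 6.9 Fy -0.3
```

Request:
arm_command([
  [[0, 0, -0.1], [0, 0, 0]],
  [[0, 0, -0.05], [0, 0, 0]],
  [[0, 0, 0], [0, 0, 0]],
  [[0, 0, 0], [0, 0, 0]],
])

```text
time_s: 14.73
tcp_pos: [586.2, -72.0, 33.9]
tool_rot: [-0.04, 0.706, 0.04, 0.706]
force: [0.7, 0.4, -3.0]
gripper_width: 22.4
```

Request:
arm_command([
  [[0, 0, -0.05], [0, 0, 0]],
  [[0, 0, -0.05], [0, 0, 0]],
  [[0, 0, 0], [0, 0, 0]],
  [[0, 0, 0], [0, 0, 0]],
])

```text
time_s: 15.07
tcp_pos: [586.5, -72.0, 33.2]
tool_rot: [-0.04, 0.706, 0.04, 0.706]
force: [0.2, 0.4, 3.7]
gripper_width: 22.5
```

Contact with the Vs: about 6.7 N up, no lateral force. Letting the bulb settle and re-gripping lightly.

Request:
arm_command([
  [[0, 0, 0], [0, 0, 0]],
  [[0, 0, 0], [0, 0, 0]],
  [[0, 0, 0], [0, 0, 0]],
], hand=3.2)

```text
time_s: 15.32
tcp_pos: [586.0, -72.0, 32.7]
tool_rot: [-0.04, 0.706, 0.04, 0.706]
force: [-0.0, 0.4, -0.1]
gripper_width: 32.1
```

Request:
arm_command([
  [[0, 0, 0], [0, 0, 0]],
  [[0, 0, 0], [0, 0, 0]],
  [[0, 0, 0], [0, 0, 0]],
  [[0, 0, 0], [0, 0, 0]],
], hand=0, squeeze=25)

```text
time_s: 15.65
tcp_pos: [586.5, -72.0, 32.8]
tool_rot: [-0.04, 0.706, 0.04, 0.706]
force: [2.1, -0.5, -1.7]
gripper_width: 23.0
```

```bash
python3 st.py; python3 pic.py p10
```

```text
15.65 [586.5 -72.   32.8] F [ 2.1 -0.5 -1.7] jaw 6.4 clamp xy 0.2 6.9 Fy -0.7
15.75 [586.5 -72.   32.9] [ 3.1  0.4 -1.1] 23.3
```

View pics/p10.png

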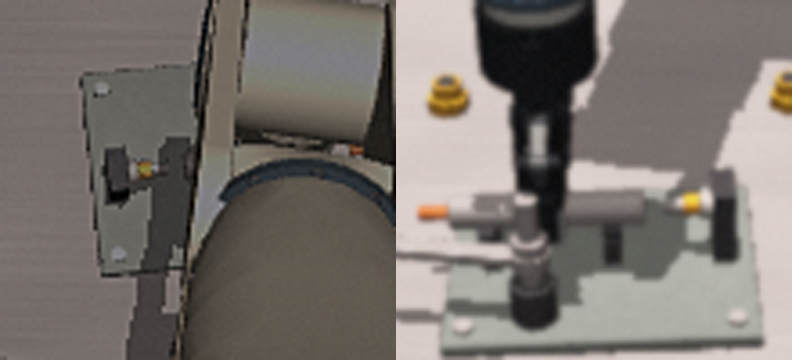

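It lies in both Vs with its plain end towards the pin. Sliding towards the stop, first 9 mm.

Request:
arm_command([
  [[-0.01, 0.1, 0], [0, 0, 0]],
  [[-0.015, 0.15, 0], [0, 0, 0]],
  [[-0.015, 0.15, 0], [0, 0, 0]],
  [[-0.02, 0.15, 0], [0, 0, 0]],
  [[-0.02, 0.15, 0], [0, 0, 0]],
  [[-0.01, 0.1, 0], [0, 0, 0]],
  [[-0.01, 0.1, 0], [0, 0, 0]],
  [[0, 0, 0], [0, 0, 0]],
])

```text
time_s: 16.42
tcp_pos: [585.3, -62.8, 32.9]
tool_rot: [-0.04, 0.706, 0.04, 0.706]
force: [4.4, -1.4, 1.1]
gripper_width: 23.0
```

```bash
python3 st.py
```

```text
16.42 [585.3 -62.8  32.9] F [ 4.4 -1.4  1.1] jaw 6.4 clamp xy 0.1 16.2 Fy -1.8
```

Request:
arm_command([
  [[0.03, 0.1, 0], [0, 0, 0]],
  [[0, 0.1, 0], [0, 0, 0]],
  [[0, 0, 0], [0, 0, 0]],
  [[0, 0, 0], [0, 0, 0]],
])

```text
time_s: 16.75
tcp_pos: [585.3, -61.0, 32.8]
tool_rot: [-0.04, 0.706, 0.04, 0.706]
force: [2.7, -2.7, 2.4]
gripper_width: 23.0
```

Request:
arm_command([
  [[-0.005, 0.05, 0], [0, 0, 0]],
  [[-0.005, 0.05, 0], [0, 0, 0]],
  [[0, 0, 0], [0, 0, 0]],
])

```text
time_s: 17.0
tcp_pos: [585.1, -60.1, 32.8]
tool_rot: [-0.04, 0.706, 0.04, 0.706]
force: [1.2, -3.6, 2.7]
gripper_width: 23.0
```

Request:
arm_command([
  [[-0.005, 0.05, 0], [0, 0, 0]],
  [[-0.005, 0.05, 0], [0, 0, 0]],
  [[0, 0, 0], [0, 0, 0]],
])

```text
time_s: 17.25
tcp_pos: [585.0, -59.0, 32.8]
tool_rot: [-0.04, 0.706, 0.04, 0.706]
force: [1.4, -4.7, 3.6]
gripper_width: 22.7
```

```bash
python3 st.py
```

```text
17.25 [585.  -59.   32.8] F [ 1.4 -4.7  3.6] jaw 6.4 clamp xy 0.2 19.9 Fy -4.9
```

```bash
python3 - <<'E'
from h import *
from pic import crop
S=cams.camera("scene");cv2.imwrite("pics/p11.png",crop(S,(240,225,290,260),15))
E
```

```text
(no output)
```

View pics/p11.png

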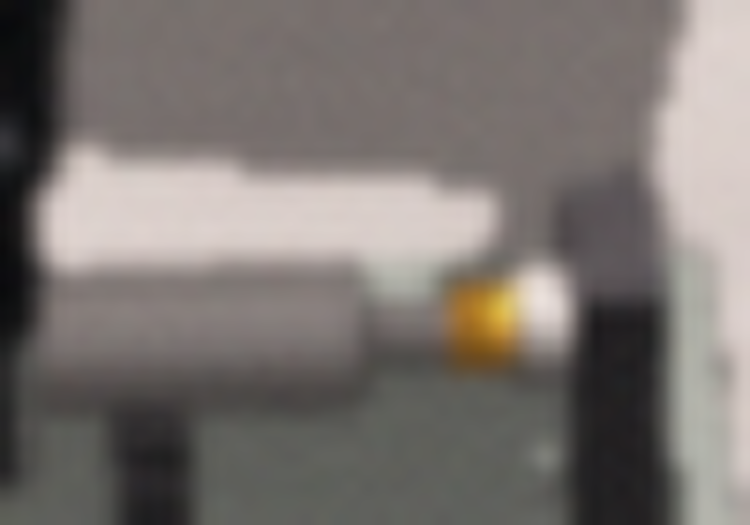

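The bulb end (362,330) now just reaches the pin. Easing the downward pressure slightly and continuing in 0.5 mm steps.

Request:
arm_command([
  [[0.01, 0.05, 0.04], [0, 0, 0]],
  [[0, 0, 0], [0, 0, 0]],
  [[0, 0, 0], [0, 0, 0]],
])

```text
time_s: 17.55
tcp_pos: [584.9, -58.1, 32.9]
tool_rot: [-0.04, 0.706, 0.04, 0.706]
force: [0.9, -0.7, -1.4]
gripper_width: 23.0
```

Request:
arm_command([
  [[-0.005, 0.05, 0], [0, 0, 0]],
  [[0, 0, 0], [0, 0, 0]],
  [[0, 0, 0], [0, 0, 0]],
])

```text
time_s: 17.8
tcp_pos: [584.8, -57.7, 32.9]
tool_rot: [-0.04, 0.706, 0.04, 0.706]
force: [0.8, -0.0, -2.8]
gripper_width: 23.0
```

Request:
arm_command([
  [[-0.005, 0.05, 0], [0, 0, 0]],
  [[0, 0, 0], [0, 0, 0]],
  [[0, 0, 0], [0, 0, 0]],
])

```text
time_s: 18.05
tcp_pos: [584.8, -57.3, 32.9]
tool_rot: [-0.04, 0.706, 0.04, 0.706]
force: [-0.9, 0.7, -2.1]
gripper_width: 23.5
```

Request:
arm_command([
  [[-0.005, 0.05, 0], [0, 0, 0]],
  [[0, 0, 0], [0, 0, 0]],
  [[0, 0, 0], [0, 0, 0]],
])

```text
time_s: 18.3
tcp_pos: [584.8, -56.9, 33.0]
tool_rot: [-0.04, 0.706, 0.04, 0.706]
force: [0.1, -1.1, -2.7]
gripper_width: 22.9
```

Request:
arm_command([
  [[-0.005, 0.05, 0], [0, 0, 0]],
  [[0, 0, 0], [0, 0, 0]],
  [[0, 0, 0], [0, 0, 0]],
])

```text
time_s: 18.55
tcp_pos: [585.0, -56.5, 33.1]
tool_rot: [-0.04, 0.706, 0.04, 0.706]
force: [-0.3, -1.0, -3.0]
gripper_width: 22.9
```

Request:
arm_command([
  [[-0.005, 0.05, 0], [0, 0, 0]],
  [[0, 0, 0], [0, 0, 0]],
  [[0, 0, 0], [0, 0, 0]],
])

```text
time_s: 18.8
tcp_pos: [585.0, -56.0, 33.2]
tool_rot: [-0.04, 0.706, 0.04, 0.706]
force: [-0.3, -0.8, -3.6]
gripper_width: 23.4
```

```bash
python3 st.py; python3 - <<'E'
from h import *
from pic import crop
S=cams.camera("scene");cv2.imwrite("pics/p12.png",crop(S,(240,225,290,260),15))
E
```

```text
18.8 [585.  -56.   33.2] F [-0.3 -0.8 -3.6] jaw 6.4 clamp xy 0.5 23.0 Fy -0.8
```

View pics/p12.png

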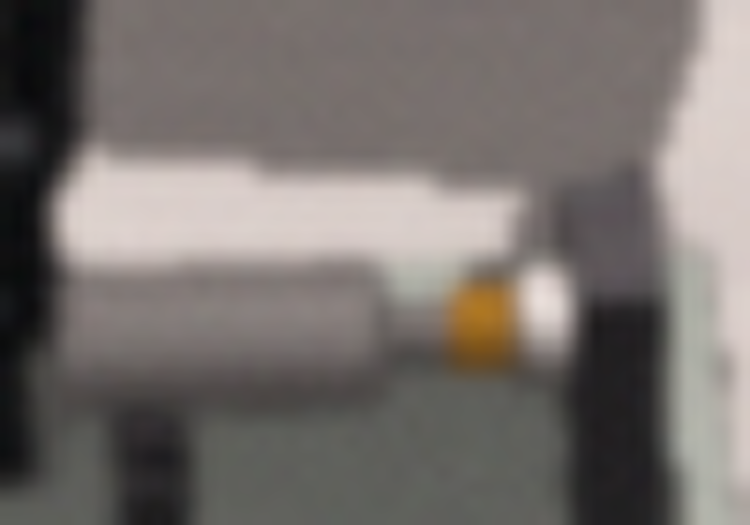

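Request:
arm_command([
  [[-0.005, 0.05, 0], [0, 0, 0]],
  [[-0.005, 0.05, -0.01], [0, 0, 0]],
  [[0, 0, 0], [0, 0, 0]],
])

```text
time_s: 19.1
tcp_pos: [585.0, -55.6, 33.2]
tool_rot: [-0.04, 0.706, 0.04, 0.706]
force: [-1.2, -4.8, -2.0]
gripper_width: 22.9
```

Request:
arm_command([
  [[-0.005, 0.05, -0.01], [0, 0, 0]],
  [[0, 0, 0], [0, 0, 0]],
  [[0, 0, 0], [0, 0, 0]],
])

```text
time_s: 19.35
tcp_pos: [585.0, -55.4, 33.2]
tool_rot: [-0.04, 0.706, 0.039, 0.706]
force: [-1.3, -7.4, -1.5]
gripper_width: 23.1
```

The motion lags the command and the force is climbing. One more step to confirm it's hard.

Request:
arm_command([
  [[-0.005, 0.05, 0], [0, 0, 0]],
  [[0, 0, 0], [0, 0, 0]],
  [[0, 0, 0], [0, 0, 0]],
])

```text
time_s: 19.6
tcp_pos: [585.0, -55.3, 33.2]
tool_rot: [-0.041, 0.706, 0.039, 0.706]
force: [-2.4, -9.4, -1.8]
gripper_width: 22.8
```

```bash
python3 st.py; python3 - <<'E'
from h import *
from pic import crop
S=cams.camera("scene");cv2.imwrite("pics/p13.png",crop(S,(240,225,290,260),15))
E
```

```text
19.6 [585.  -55.3  33.2] F [-2.4 -9.4 -1.8] jaw 6.5 clamp xy 0.6 23.6 Fy -9.0
```

View pics/p13.png

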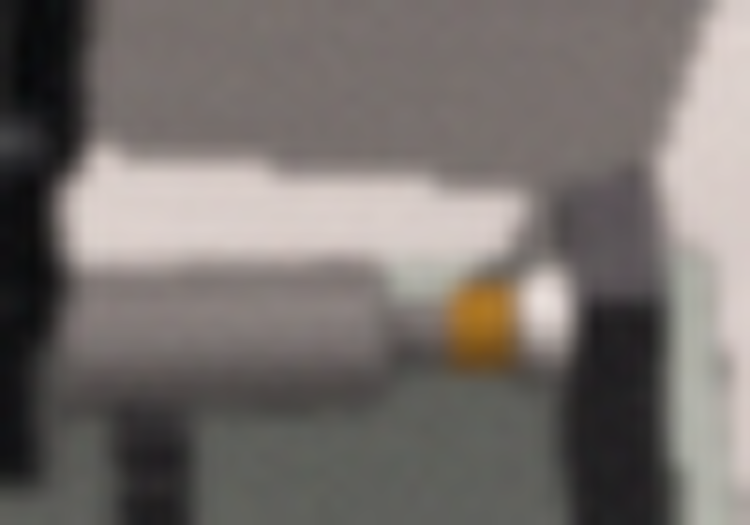

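It came up hard at clamp y≈23.5 (tip 88.5, which is the free tip at 84.3 plus 4). The force rises with no motion, 9 N in all. Seating it down, easing the push, then releasing.

Request:
arm_command([
  [[0.01, 0, -0.03], [0, 0, 0]],
  [[0.01, -0.04, -0.02], [0, 0, 0]],
  [[0, 0, 0], [0, 0, 0]],
  [[0, 0, 0], [0, 0, 0]],
])

```text
time_s: 19.98
tcp_pos: [585.0, -55.4, 33.1]
tool_rot: [-0.04, 0.706, 0.039, 0.706]
force: [-3.5, -7.9, 3.4]
gripper_width: 23.1
```

Request:
arm_command([
  [[-0.03, -0.04, 0], [0, 0, 0]],
  [[-0.01, 0, 0], [0, 0, 0]],
  [[0, 0, 0], [0, 0, 0]],
])

```text
time_s: 20.23
tcp_pos: [584.9, -55.6, 33.0]
tool_rot: [-0.04, 0.706, 0.039, 0.706]
force: [-2.4, -6.3, 2.8]
gripper_width: 23.4
```

Request:
arm_command([
  [[0, 0, 0], [0, 0, 0]],
  [[0, 0, 0], [0, 0, 0]],
  [[0, 0, 0], [0, 0, 0]],
  [[0, 0, 0], [0, 0, 0]],
], hand=4.0)

```text
time_s: 20.57
tcp_pos: [584.8, -54.6, 32.6]
tool_rot: [-0.04, 0.706, 0.04, 0.706]
force: [0.4, -0.3, -0.0]
gripper_width: 40.2
```

```bash
python3 st.py; python3 - <<'E'
from h import *
from pic import crop
S=cams.camera("scene");cv2.imwrite("pics/p14.png",crop(S,(240,225,290,260),15))
E
```

```text
20.57 [584.8 -54.6  32.6] F [ 0.4 -0.3 -0. ] jaw 6.4 clamp xy 0.5 24.3 Fy -0.4
```

View pics/p14.png

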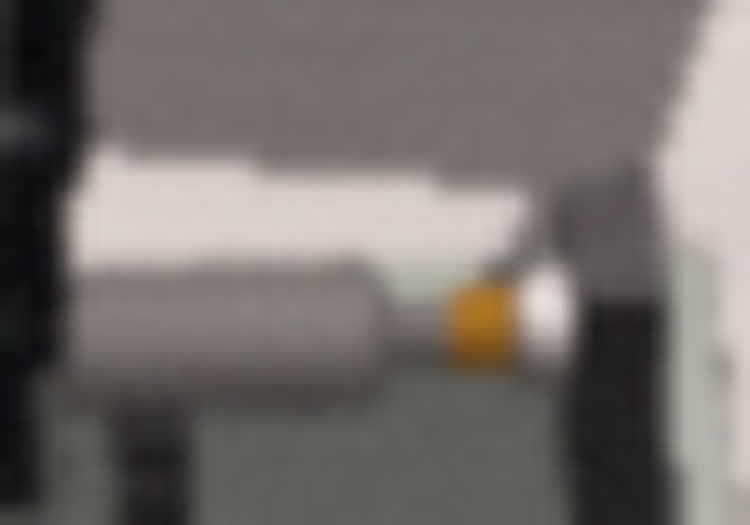

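```bash
cat > edge.py <<'E'
import cv2,numpy as np,sys
for n in sys.argv[1:]:
    g=cv2.cvtColor(cv2.imread(f"pics/{n}.png"),cv2.COLOR_BGR2GRAY).astype(float)
    r=[]
    for v0,v1 in((275,300),(350,395)):
        p=g[v0:v1,340:420].mean(0);d=np.gradient(p);d=np.abs(d);k=np.argmax(d);w=slice(max(k-12,0),k+13)
        r.append(round(340+(np.arange(80)[w]*d[w]).sum()/d[w].sum(),1))
    print(n,r)
E
python3 edge.py p12 p13 p14
python3 - <<'E'
from h import *
from pic import crop
S=cams.camera("scene");cv2.imwrite("pics/p15.png",crop(S,(240,225,290,260),15))
E
python3 edge.py p15
```

```text
p12 [np.float64(390.7), np.float64(369.4)]
p13 [np.float64(391.9), np.float64(384.2)]
p14 [np.float64(385.1), np.float64(366.9)]
p15 [np.float64(384.3), np.float64(371.6)]
```

```bash
python3 - <<'E'
import cv2,numpy as np
for n in("p11","p12","p13","p14","p15"):
    g=cv2.cvtColor(cv2.imread(f"pics/{n}.png"),cv2.COLOR_BGR2GRAY)
    s=cv2.resize(g,(50,35),interpolation=cv2.INTER_AREA)
    print(n);print(s[18:27,22:31])
E
```

```text
p11
[[127 130 151 172 179 175 161 131 112]
 [124 125 134 153 161 159 146 122 112]
 [127 122 115 125 131 132 126 120 119]
 [124 116 103 108 115 116 116 117 117]
 [118 108  92  94  98  99  99 101 100]
 [106  98  83  80  81  81  82  82  83]
 [ 92  86  78  79  80  80  81  81  80]
 [ 79  78  78  87  90  89  89  91  89]
 [ 74  75  82  90  94  94  93  94  94]]
p12
[[121 123 127 144 169 177 176 171 156]
 [125 126 124 129 152 162 160 155 140]
 [131 130 123 113 126 134 134 131 127]
 [126 126 118 104 111 116 117 117 116]
 [119 120 112  98  97  97  99  99  99]
 [108 108 101  88  80  78  80  81  81]
 [ 93  91  86  81  79  80  80  80  79]
 [ 80  78  77  80  87  90  90  91  91]
 [ 74  75  77  82  91  95  94  94  94]]
p13
[[122 123 127 142 167 178 177 173 159]
 [125 124 125 130 151 160 160 155 140]
 [132 131 126 120 125 130 132 132 127]
 [126 125 121 110 106 112 116 116 117]
 [118 117 115 103  93  94  98  99 100]
 [107 107 105  94  79  76  80  82  84]
 [ 90  90  90  85  77  77  79  80  80]
 [ 79  77  77  79  83  88  90  91  91]
 [ 75  74  76  82  90  94  94  94  95]]
p14
[[123 122 128 149 171 177 176 175 169]
 [125 126 123 128 152 162 160 156 145]
 [130 129 123 114 126 132 132 132 128]
 [128 126 119 108 111 116 117 118 118]
 [119 118 110  99  97  98  99 101 101]
 [107 105 100  88  82  81  81  81  82]
 [ 92  91  88  82  80  81  80  79  79]
 [ 79  80  78  81  88  90  91  90  90]
 [ 74  76  77  83  91  93  95  94  95]]
p15
[[122 121 129 150 170 176 177 174 168]
 [126 125 123 129 151 160 160 155 144]
 [131 130 122 113 124 132 133 132 128]
 [126 126 119 107 110 115 118 117 116]
 [119 119 112 100  97  98  99 100 100]
 [107 107 100  89  81  80  80  81  83]
 [ 91  90  88  83  81  80  80  80  80]
 [ 80  78  78  80  85  90  90  90  89]
 [ 75  76  76  80  89  95  94  94  94]]
```

The images suggest the bulb came back about 0.6 mm when the fingers opened. There was no creep between p14 and p15. I'll push it home axially with the closed fingertips on the neck end, so that releasing can't drag it.

Request:
arm_command([
  [[0, 0, 1.0], [0, 0, 0]],
  [[0, 0, 2.0], [0, 0, 0]],
  [[0, 0, 2.5], [0, 0, 0]],
  [[0, 0, 1.2], [0, 0, 0]],
  [[0.12, -1.1, 0.3], [0, 0, 0]],
  [[0.23, -2.0, 0], [0, 0, 0]],
  [[0.28, -2.5, 0], [0, 0, 0]],
  [[0.28, -2.5, 0], [0, 0, 0]],
  [[0.23, -2.0, 0], [0, 0, 0]],
  [[0.12, -1.1, 0], [0, 0, 0]],
  [[0, 0, -1.0], [0, 0, 0]],
  [[0, 0, -1.0], [0, 0, 0]],
  [[0, 0, 0], [0, 0, 0]],
  [[0, 0, 0], [0, 0, 0]],
])

```text
time_s: 21.83
tcp_pos: [596.0, -165.4, 80.9]
tool_rot: [-0.04, 0.707, 0.04, 0.705]
force: [-0.0, 0.4, 0.2]
gripper_width: 40.0
```

Request:
arm_command([
  [[0, 0, 0], [0, 0, 0]],
  [[0, 0, 0], [0, 0, 0]],
  [[0, 0, 0], [0, 0, 0]],
  [[0, 0, 0], [0, 0, 0]],
], hand=0)

```text
time_s: 22.17
tcp_pos: [597.5, -166.5, 82.8]
tool_rot: [-0.04, 0.706, 0.04, 0.706]
force: [0.2, -0.7, 0.3]
gripper_width: 0.1
```

```bash
python3 st.py; python3 pic.py p16;  python3 - <<'E'
from h import *
from pic import crop
S=cams.camera("scene");cv2.imwrite("pics/p17.png",crop(S,(240,225,290,260),15))
cv2.imwrite("pics/p16z.png",crop(S,(180,205,290,275),7))
E
python3 edge.py p17
```

```text
22.17 [ 597.5 -166.5   82.8] F [ 0.2 -0.7  0.3] jaw 6.5 clamp xy 0.4 -88.3 Fy -0.7
22.2667 [ 597.4 -166.7   82.8] [-0.  -0.6  0.4] -0.2
p17 [np.float64(372.8), np.float64(386.5)]
```

View pics/p16.png

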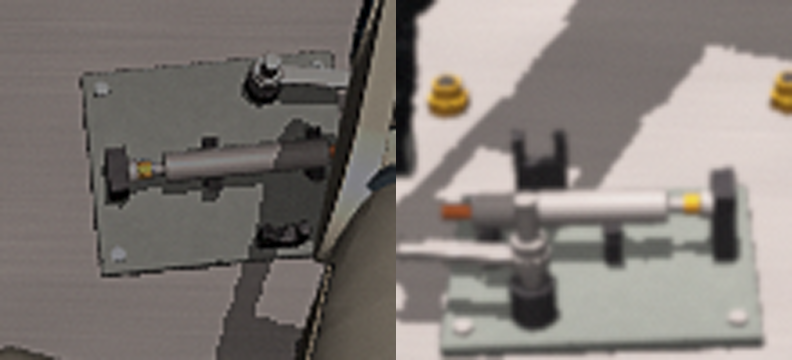

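View pics/p16z.png

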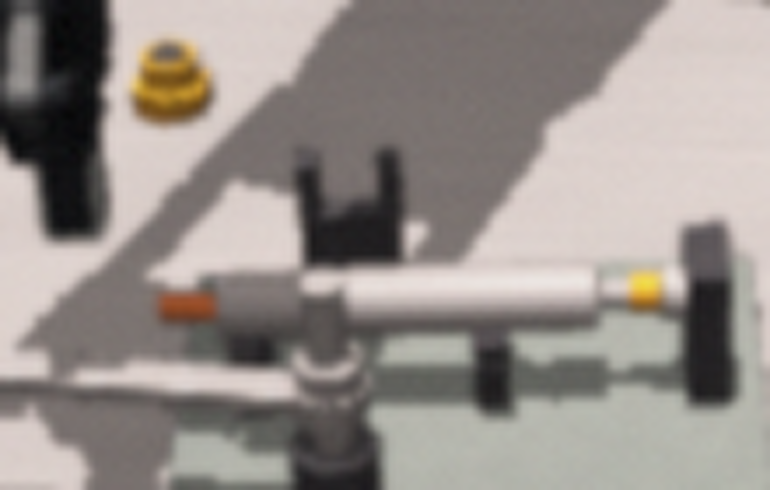

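The bulb lies true in both Vs, with its neck end at (160,305). The closed fingers are behind it. Descending to neck height and approaching.

Request:
arm_command([
  [[0, 0, -1.2], [0, 0, 0]],
  [[0, 0, -1.4], [0, 0, 0]],
  [[0, 0, -1.2], [0, 0, 0]],
  [[0, 0, -0.4], [0, 0, 0]],
  [[-0.02, 0.2, 0], [0, 0, 0]],
  [[-0.03, 0.3, 0], [0, 0, 0]],
  [[-0.03, 0.3, 0], [0, 0, 0]],
  [[-0.02, 0.2, 0], [0, 0, 0]],
  [[-0.01, 0.1, 0], [0, 0, 0]],
  [[0, 0, 0], [0, 0, 0]],
  [[0, 0, 0], [0, 0, 0]],
])

```text
time_s: 23.23
tcp_pos: [596.4, -155.7, 40.9]
tool_rot: [-0.04, 0.706, 0.04, 0.706]
force: [-0.9, 0.3, 0.4]
gripper_width: -0.3
```

```bash
python3 st.py;  python3 - <<'E'
from h import *
from pic import crop
S=cams.camera("scene")
cv2.imwrite("pics/p18.png",crop(S,(180,205,290,275),7))
E
```

```text
23.23 [ 596.4 -155.7   40.9] F [-0.9  0.3  0.4] jaw 6.5 clamp xy 0.5 -77.5 Fy 0.4
```

View pics/p18.png

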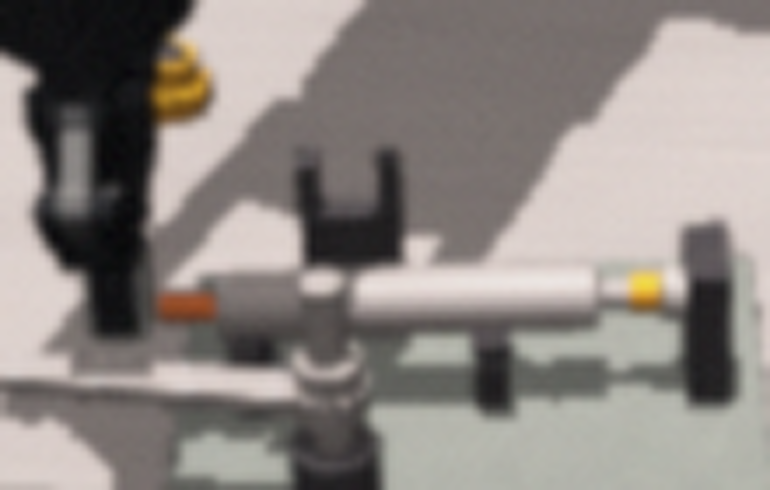

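The fingertips (147,305) are about 4 mm behind the neck end (160,305). Creeping forward.

Request:
arm_command([
  [[-0.01, 0.1, 0], [0, 0, 0]],
  [[-0.01, 0.1, 0], [0, 0, 0]],
  [[-0.01, 0.1, 0], [0, 0, 0]],
  [[0, 0, 0], [0, 0, 0]],
  [[0, 0, 0], [0, 0, 0]],
])

```text
time_s: 23.7
tcp_pos: [595.9, -153.0, 40.5]
tool_rot: [-0.04, 0.706, 0.04, 0.706]
force: [-0.8, -2.9, 1.2]
gripper_width: 0.0
```

Request:
arm_command([
  [[-0.005, 0.05, 0], [0, 0, 0]],
  [[-0.005, 0.05, 0], [0, 0, 0]],
  [[0, 0, 0], [0, 0, 0]],
  [[0, 0, 0], [0, 0, 0]],
])

```text
time_s: 24.03
tcp_pos: [595.9, -152.7, 40.6]
tool_rot: [-0.04, 0.706, 0.039, 0.706]
force: [-0.1, -6.5, -0.2]
gripper_width: 0.1
```

Request:
arm_command([
  [[-0.005, 0.05, 0], [0, 0, 0]],
  [[-0.005, 0.03, 0], [0, 0, 0]],
  [[0, 0, 0], [0, 0, 0]],
  [[0, 0, 0], [0, 0, 0]],
])

```text
time_s: 24.37
tcp_pos: [596.0, -152.5, 40.7]
tool_rot: [-0.041, 0.706, 0.039, 0.706]
force: [-0.3, -10.1, -0.3]
gripper_width: -0.3
```

```bash
cat > ed2.py <<'E'
from h import *
import sys
S=cams.camera("scene");g=cv2.cvtColor(S["frame"],cv2.COLOR_RGB2GRAY)
np.save(f"pics/{sys.argv[1]}.npy",g);print(g[241:252,258:276])
E
python3 st.py; python3 ed2.py e1
```

```text
24.37 [ 596.  -152.5   40.7] F [ -0.3 -10.1  -0.3] jaw 6.5 clamp xy 0.5 -74.2 Fy -10.0
[[208 207 210 207 206 207 206 207 207 205 205 206 205 208 206 206 204 203]
 [201 202 202 203 200 201 199 194 192 189 190 190 192 193 193 191 194 201]
 [214 214 214 214 214 215 210 192 184 182 181 183 187 189 191 189 195 211]
 [226 226 227 226 225 227 221 197 189 189 188 194 200 201 201 203 206 221]
 [228 229 229 229 228 229 222 202 202 205 207 210 207 206 207 202 201 217]
 [215 215 214 214 214 214 206 190 193 199 201 200 194 189 188 185 175 191]
 [191 191 190 191 189 188 180 160 144 148 153 154 151 149 149 145 139 156]
 [162 161 161 159 160 158 152 129 105 108 112 113 107 105 104 105 105 119]
 [126 127 125 126 126 124 122 116 124 138 140 136 124 118 117 110 101  95]
 [ 98  96  95  97  98  95  98 113 149 168 172 170 167 165 166 158 136 118]
 [ 92  92  91  95 100 102 108 133 166 179 181 179 180 181 180 178 171 168]]
```

Hard at 10 N with almost no motion. Backing away and comparing the image edge.

Request:
arm_command([
  [[0.005, -0.05, 0], [0, 0, 0]],
  [[0.005, -0.05, 0], [0, 0, 0]],
  [[0.01, -0.1, 0], [0, 0, 0]],
  [[0.02, -0.2, 0], [0, 0, 0]],
  [[0.04, -0.4, 0], [0, 0, 0]],
  [[0.04, -0.4, 0], [0, 0, 0]],
  [[0, 0, 0], [0, 0, 0]],
])

```text
time_s: 25.0
tcp_pos: [597.0, -163.6, 40.5]
tool_rot: [-0.04, 0.706, 0.04, 0.706]
force: [-0.4, -0.6, 0.5]
gripper_width: 0.5
```

```bash
python3 st.py; python3 ed2.py e2
```

```text
25.0 [ 597.  -163.6   40.5] F [-0.4 -0.6  0.5] jaw 6.4 clamp xy 0.3 -85.3 Fy -0.6
[[209 209 208 209 206 208 206 207 206 207 206 206 206 208 206 205 204 204]
 [203 203 202 203 201 199 199 193 194 190 191 192 192 193 194 192 193 200]
 [215 215 216 215 214 215 206 186 181 182 182 183 187 191 191 191 195 211]
 [225 226 227 225 226 227 218 189 185 190 190 192 200 202 203 202 206 223]
 [230 229 229 229 229 228 217 191 201 210 209 210 208 206 208 203 200 218]
 [215 217 215 214 214 211 203 181 195 202 203 202 195 189 190 186 177 194]
 [190 190 190 191 191 190 179 159 152 153 155 156 153 149 147 143 142 158]
 [162 161 161 161 160 159 152 132 116 112 114 112 107 105 105 104 108 121]
 [129 127 127 126 125 125 121 120 137 143 142 135 124 117 117 111 100  96]
 [ 98  96  98  96  97  97 100 122 163 174 173 172 166 166 166 158 136 118]
 [ 93  92  93  96 102 104 112 140 172 181 181 181 181 182 180 180 172 166]]
```

Spring-back is now only about 0.1 px (about 0.3 mm), so the bulb is home. Going back to the knob at (642,-228).

Request:
arm_command([
  [[0, 0, 1.5], [0, 0, 0]],
  [[0, 0, 3.0], [0, 0, 0]],
  [[0, 0, 3.5], [0, 0, 0]],
  [[0, 0, 3.0], [0, 0, 0]],
  [[0.5, -0.7, 1.0], [0, 0, -1.6]],
  [[0.9, -1.3, 0], [0, 0, -2.1]],
  [[1.0, -1.5, 0], [0, 0, -2.1]],
  [[1.0, -1.4, 0], [0, 0, -2.1]],
  [[0.9, -1.1, 0], [0, 0, -2.1]],
  [[0.25, -0.4, 0], [0, 0, 0]],
  [[0, 0, 0], [0, 0, 0]],
  [[0, 0, 0], [0, 0, 0]],
  [[0, 0, 0], [0, 0, 0]],
], hand=5.0, squeeze=70)

```text
time_s: 26.13
tcp_pos: [641.7, -226.3, 160.1]
tool_rot: [0.022, 0.707, -0.021, 0.706]
force: [-0.8, 0.1, 0.6]
gripper_width: 50.2
```

```bash
python3 st.py; python3 - <<'E'
from h import *
from pic import crop
S=cams.camera("scene");T=cams.camera("top")
cv2.imwrite("pics/p19.png",np.hstack([crop(T,(250,140,360,240),3.6),crop(S,(150,190,260,290),3.6)]))
E
```

```text
26.13 [ 641.7 -226.3  160.1] F [-0.8  0.1  0.6] jaw -3.5 clamp xy 37.5 -152.7 Fy 0.2
```

View pics/p19.png

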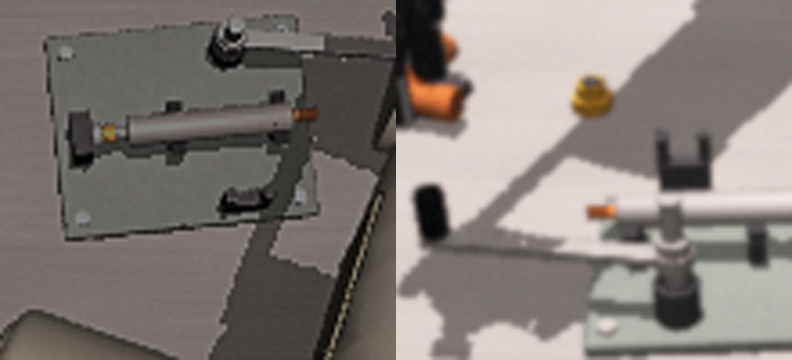

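```bash
python3 - <<'E'
from h import *
S=cams.camera("scene")
print(onz(S,150+(35.5+.5)/3.6-.5,190+(212+.5)/3.6-.5,81))
E
```

```text
[ 640.38167627 -227.87407883   81.        ]
```

The knob is at (640,-228), which agrees with where I left it. Descending to grip.

Request:
arm_command([
  [[0, -0.1, -1.5], [0, 0, 0]],
  [[0, 0, -2.0], [0, 0, 0]],
  [[0, 0, -2.0], [0, 0, 0]],
  [[0, 0, -1.8], [0, 0, 0]],
  [[0, 0, -1.2], [0, 0, 0]],
  [[0, 0, -0.8], [0, 0, 0]],
  [[0, 0, 0], [0, 0, 0]],
  [[0, 0, 0], [0, 0, 0]],
])

```text
time_s: 26.95
tcp_pos: [642.5, -227.9, 67.7]
tool_rot: [0.022, 0.707, -0.022, 0.707]
force: [-0.1, -0.2, 1.6]
gripper_width: 49.9
```

Request:
arm_command([
  [[0, 0, 0], [0, 0, 0]],
  [[0, 0, 0], [0, 0, 0]],
  [[0, 0, 0], [0, 0, 0]],
  [[0, 0, 0], [0, 0, 0]],
  [[0, 0, 0], [0, 0, 0]],
], hand=0)

```text
time_s: 27.37
tcp_pos: [642.8, -228.3, 68.2]
tool_rot: [0.022, 0.706, -0.022, 0.707]
force: [0.2, -1.0, 1.3]
gripper_width: 18.2
```

Request:
arm_command([
  [[0, 0, 0.3], [0, 0, 0]],
  [[0, 0, 0.4], [0, 0, 0]],
  [[0, 0, 0.4], [0, 0, 0]],
  [[0, 0, 0.4], [0, 0, 0]],
  [[0, 0, 0.4], [0, 0, 0]],
  [[0, 0, 0.4], [0, 0, 0]],
  [[0, 0, 0.1], [0, 0, 0]],
  [[0, 0, 0], [0, 0, 0]],
  [[0, 0, 0], [0, 0, 0]],
])

```text
time_s: 28.12
tcp_pos: [641.8, -227.3, 91.2]
tool_rot: [0.022, 0.707, -0.022, 0.706]
force: [2.1, 4.4, -10.9]
gripper_width: 17.7
```

```bash
python3 st.py; python3 - <<'E'
import numpy as np
a=np.radians(86.5-4*np.arange(21));P=-15.5*np.stack([np.cos(a),np.sin(a)],1)
print(np.diff(P,axis=0).round(2).tolist(),(P[-1]-P[0]).round(2))
E
```

```text
28.12 [ 641.8 -227.3   91.2] F [  2.1   4.4 -10.9] jaw -3.6 clamp xy 37.6 -153.7 Fy 4.2
[[-1.08, 0.1], [-1.07, 0.18], [-1.05, 0.25], [-1.03, 0.33], [-1.01, 0.4], [-0.98, 0.47], [-0.94, 0.53], [-0.9, 0.6], [-0.86, 0.66], [-0.81, 0.72], [-0.76, 0.77], [-0.7, 0.82], [-0.64, 0.87], [-0.58, 0.91], [-0.52, 0.95], [-0.45, 0.98], [-0.38, 1.01], [-0.31, 1.04], [-0.23, 1.06], [-0.16, 1.07]] [-14.45  13.72]
```

Lifted 23 mm. Swinging back: 19 rows, then the last bit slowly.

Request:
arm_command([
  [[-1.08, 0.1, 0], [0, 0, -4]],
  [[-1.07, 0.18, 0], [0, 0, -4]],
  [[-1.05, 0.25, 0], [0, 0, -4]],
  [[-1.03, 0.33, 0], [0, 0, -4]],
  [[-1.01, 0.4, 0], [0, 0, -4]],
  [[-0.98, 0.47, 0], [0, 0, -4]],
  [[-0.94, 0.53, 0], [0, 0, -4]],
  [[-0.9, 0.6, 0], [0, 0, -4]],
  [[-0.86, 0.66, 0], [0, 0, -4]],
  [[-0.81, 0.72, 0], [0, 0, -4]],
  [[-0.76, 0.77, 0], [0, 0, -4]],
  [[-0.7, 0.82, 0], [0, 0, -4]],
  [[-0.64, 0.87, 0], [0, 0, -4]],
  [[-0.58, 0.91, 0], [0, 0, -4]],
  [[-0.52, 0.95, 0], [0, 0, -4]],
  [[-0.45, 0.98, 0], [0, 0, -4]],
  [[-0.38, 1.01, 0], [0, 0, -4]],
  [[-0.31, 1.04, 0], [0, 0, -4]],
  [[0, 0, 0], [0, 0, 0]],
  [[0, 0, 0], [0, 0, 0]],
])

```text
time_s: 29.78
tcp_pos: [502.9, -111.9, 92.3]
tool_rot: [0.433, 0.558, -0.433, 0.56]
force: [6.7, 1.1, -11.5]
gripper_width: 18.4
```

```bash
python3 st.py; python3 pic.py p20
```

```text
29.78 [ 502.9 -111.9   92.3] F [  6.7   1.1 -11.5] jaw -75.5 clamp xy -87.4 -23.3 Fy 0.4
29.8833 [ 503.  -112.2   92.2] [  7.2   2.4 -10.8] 18.0
```

View pics/p20.png

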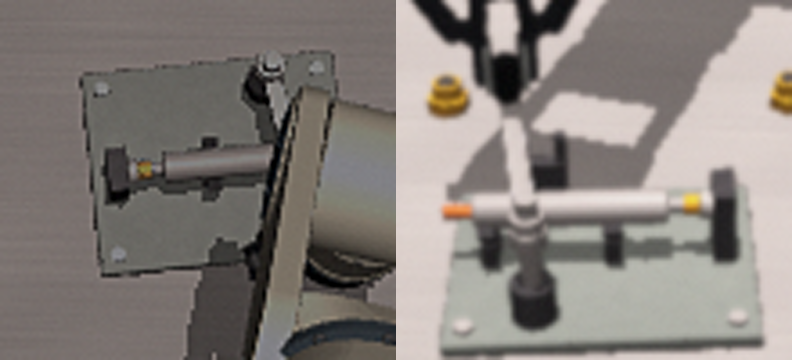

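The bar is above the bulb and clear, with 8° left. Turning the rest slowly.

Request:
arm_command([
  [[-0.12, 0.53, 0], [0, 0, -2]],
  [[-0.11, 0.53, 0], [0, 0, -2]],
  [[-0.09, 0.54, 0], [0, 0, -2]],
  [[-0.04, 0.27, 0], [0, 0, -1]],
  [[-0.04, 0.2, 0], [0, 0, -0.7]],
  [[0, 0, 0], [0, 0, 0]],
  [[0, 0, 0], [0, 0, 0]],
])

```text
time_s: 30.47
tcp_pos: [499.1, -91.7, 92.2]
tool_rot: [0.47, 0.528, -0.469, 0.53]
force: [6.8, 1.1, -11.4]
gripper_width: 17.8
```

```bash
python3 st.py
```

```text
30.47 [499.1 -91.7  92.2] F [  6.8   1.1 -11.4] jaw -83.2 clamp xy -88.8 -2.9 Fy 0.3
```

Request:
arm_command([
  [[-0.01, 0.08, 0], [0, 0, -0.3]],
  [[0, 0.05, 0], [0, 0, 0]],
  [[0, 0, 0], [0, 0, 0]],
  [[0, 0, 0], [0, 0, 0]],
])

```text
time_s: 30.8
tcp_pos: [499.1, -90.7, 92.2]
tool_rot: [0.471, 0.526, -0.471, 0.528]
force: [6.0, -0.0, -11.5]
gripper_width: 18.1
```

```bash
python3 st.py; python3 - <<'E'
from h import *
from pic import crop
S=cams.camera("scene")
cv2.imwrite("pics/p21.png",crop(S,(200,195,300,285),7))
E
```

```text
30.8 [499.1 -90.7  92.2] F [  6.   -0.  -11.5] jaw -83.5 clamp xy -88.8 -1.8 Fy -0.7
```

View pics/p21.png

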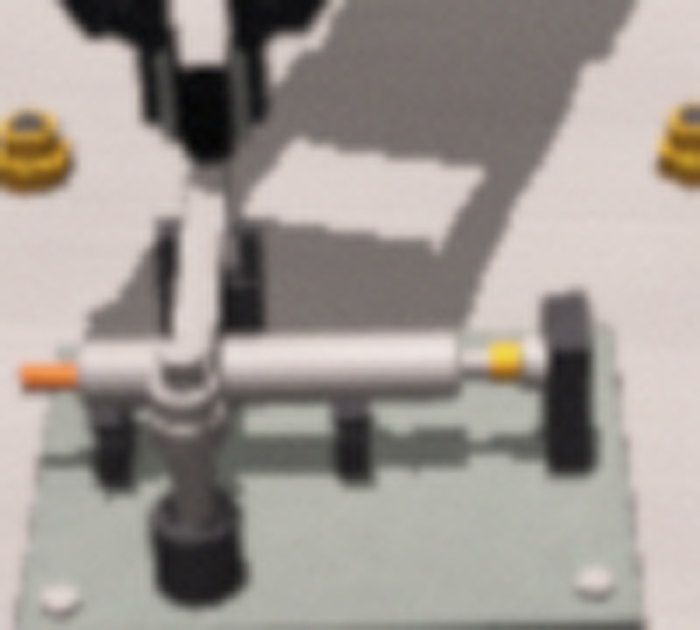

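The bar is closed between the lug tops, the same pose as when first lifted. Lowering.

Request:
arm_command([
  [[0, 0, -0.3], [0, 0, 0]],
  [[0, 0, -0.3], [0, 0, 0]],
  [[0, 0, -0.3], [0, 0, 0]],
  [[0, 0, -0.2], [0, 0, 0]],
  [[0, 0, -0.2], [0, 0, 0]],
  [[0, 0, -0.1], [0, 0, 0]],
  [[0, 0, 0], [0, 0, 0]],
  [[0, 0, 0], [0, 0, 0]],
])

```text
time_s: 31.52
tcp_pos: [498.9, -90.6, 78.2]
tool_rot: [0.471, 0.526, -0.471, 0.528]
force: [5.1, -0.9, -8.4]
gripper_width: 18.1
```

```bash
python3 st.py
```

```text
31.52 [498.9 -90.6  78.2] F [ 5.1 -0.9 -8.4] jaw -83.6 clamp xy -89.0 -1.8 Fy -1.5
```

Request:
arm_command([
  [[0, 0, -0.1], [0, 0, 0]],
  [[0, 0, -0.1], [0, 0, 0]],
  [[0, 0, 0], [0, 0, 0]],
  [[0, 0, 0], [0, 0, 0]],
])

```text
time_s: 31.85
tcp_pos: [498.5, -90.5, 76.1]
tool_rot: [0.471, 0.527, -0.471, 0.528]
force: [4.6, -2.0, -2.0]
gripper_width: 17.7
```

Request:
arm_command([
  [[0, 0, -0.05], [0, 0, 0]],
  [[0, 0, -0.05], [0, 0, 0]],
  [[0, 0, 0], [0, 0, 0]],
  [[0, 0, 0], [0, 0, 0]],
])

```text
time_s: 32.18
tcp_pos: [498.2, -90.4, 75.0]
tool_rot: [0.471, 0.527, -0.471, 0.528]
force: [2.7, -3.9, 5.2]
gripper_width: 18.1
```

Request:
arm_command([
  [[0, 0, -0.05], [0, 0, 0]],
  [[0, 0, -0.05], [0, 0, 0]],
  [[0, 0, 0], [0, 0, 0]],
  [[0, 0, 0], [0, 0, 0]],
])

```text
time_s: 32.52
tcp_pos: [498.0, -90.4, 74.1]
tool_rot: [0.471, 0.527, -0.471, 0.528]
force: [0.6, -5.2, 10.4]
gripper_width: 18.0
```

Contact came at about z=76. Easing back to roughly zero net force and looking.

Request:
arm_command([
  [[0, -0.03, 0.1], [0, 0, 0]],
  [[0, 0, 0.05], [0, 0, 0]],
  [[0, 0, 0], [0, 0, 0]],
  [[0, 0, 0], [0, 0, 0]],
])

```text
time_s: 32.85
tcp_pos: [498.2, -90.5, 75.3]
tool_rot: [0.471, 0.527, -0.471, 0.528]
force: [4.3, -3.0, 4.1]
gripper_width: 18.0
```

```bash
python3 st.py; python3 - <<'E'
from h import *
from pic import crop
S=cams.camera("scene")
cv2.imwrite("pics/p22.png",crop(S,(200,195,300,285),7))
E
```

```text
32.85 [498.2 -90.5  75.3] F [ 4.3 -3.   4.1] jaw -83.6 clamp xy -89.6 -1.5 Fy -3.5
```

View pics/p22.png

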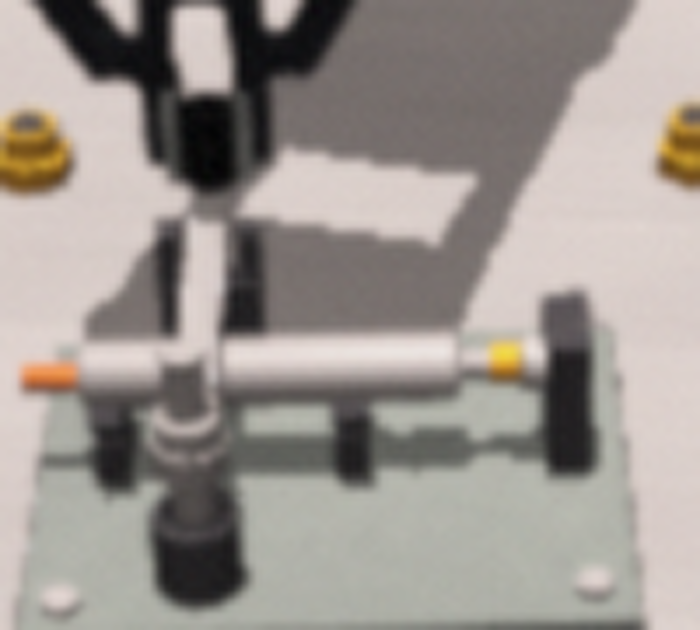

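The bar is down between the lugs: knob 2.3 px higher than when fully down, about 6–7 mm of lift, as expected when resting on the bulb. Easing slightly and letting go.

Request:
arm_command([
  [[0, -0.02, 0.05], [0, 0, 0]],
  [[0, 0, 0], [0, 0, 0]],
  [[0, 0, 0], [0, 0, 0]],
])

```text
time_s: 33.15
tcp_pos: [498.3, -90.5, 75.6]
tool_rot: [0.471, 0.527, -0.471, 0.528]
force: [4.9, -1.9, 1.0]
gripper_width: 17.7
```

Request:
arm_command([
  [[0, 0, 0], [0, 0, 0]],
  [[0, 0, 0], [0, 0, 0]],
  [[0, 0, 0], [0, 0, 0]],
  [[0, 0, 0], [0, 0, 0]],
], hand=5.0)

```text
time_s: 33.48
tcp_pos: [496.6, -90.3, 75.1]
tool_rot: [0.471, 0.528, -0.471, 0.527]
force: [-0.9, -0.4, -0.6]
gripper_width: 50.0
```

Request:
arm_command([
  [[0, 0, 1.0], [0, 0, 0]],
  [[0, 0, 2.0], [0, 0, 0]],
  [[0, 0, 3.0], [0, 0, 0]],
  [[0, 0, 3.0], [0, 0, 0]],
  [[0, -2, 3.0], [0, 0, 0]],
  [[-1, -4, 0], [0, 0, 0]],
  [[-1, -4, 0], [0, 0, 0]],
  [[-1, -4, 0], [0, 0, 0]],
  [[-1, -4, 0], [0, 0, 0]],
  [[-1, -4, 0], [0, 0, 0]],
  [[-1, -3, 0], [0, 0, 0]],
  [[0, 0, 0], [0, 0, 0]],
  [[0, 0, 0], [0, 0, 0]],
])

```text
time_s: 34.57
tcp_pos: [436.7, -341.8, 195.9]
tool_rot: [0.472, 0.527, -0.472, 0.526]
force: [1.1, -0.2, 0.0]
gripper_width: 49.9
```

```bash
python3 st.py; python3 - <<'E'
from h import *
from pic import crop
S=cams.camera("scene");T=cams.camera("top")
cv2.imwrite("pics/p23.png",crop(S,(195,205,300,290),7))
cv2.imwrite("pics/p24.png",crop(T,(250,130,350,215),7))
cv2.imwrite("pics/p25.png",S["frame"][:,:,::-1])
g=cv2.cvtColor(S["frame"],cv2.COLOR_RGB2GRAY);print(g[241:250,260:270])
E
```

```text
34.57 [ 436.7 -341.8  195.9] F [ 1.1 -0.2  0. ] jaw -83.7 clamp xy -179.2 -244.2 Fy -0.3
[[208 207 205 205 206 206 207 205 205 204]
 [201 202 200 199 196 192 191 190 188 189]
 [213 214 213 212 206 185 179 181 181 183]
 [224 225 225 225 215 188 186 188 189 192]
 [228 228 228 227 217 189 199 206 207 209]
 [214 214 213 212 202 179 194 201 201 200]
 [189 189 189 189 180 156 152 153 152 153]
 [160 161 158 160 151 131 117 112 113 111]
 [125 124 125 124 121 119 136 144 142 134]]
```

View pics/p23.png

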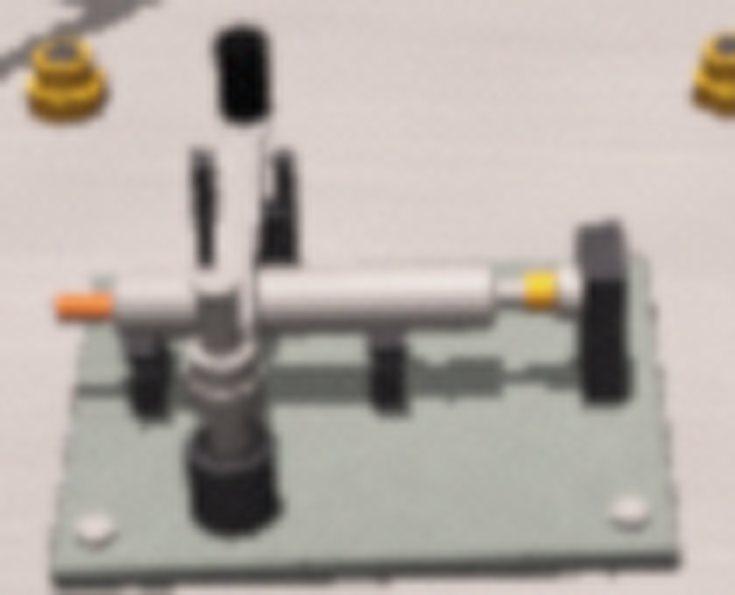

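View pics/p24.png

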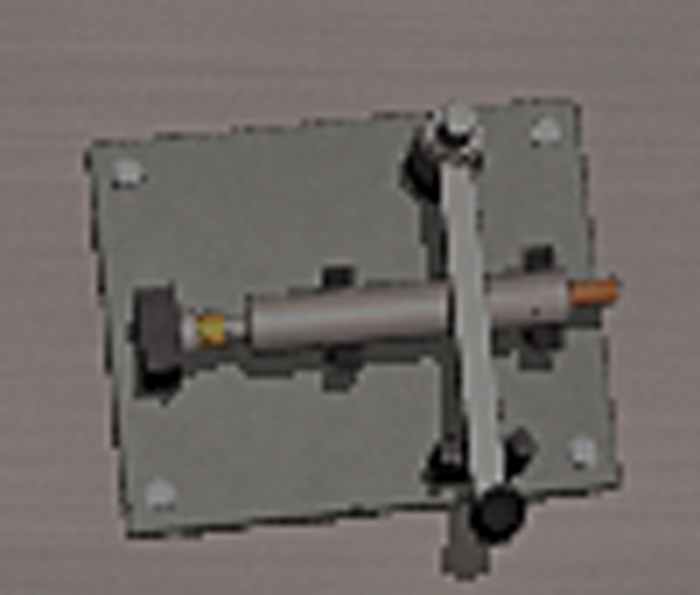

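View pics/p25.png

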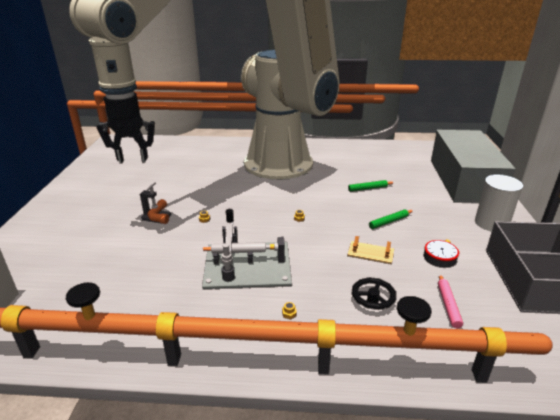

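The bar is closed across the bulb, with its knob at (497,517) as at the start. The bulb's end edge hasn't moved since the push. In the top view it lies at x≈248, where the free pin tip was at x≈258, so the pin is in by about 4 mm. The other parts are undisturbed and the gripper is clear. Handing in.

```bash
python3 - <<'E'
from cell import arm
print(arm.finish_job())
E
```

```text
the job is handed in; nothing more can be done
None
```

The chrome bulb is in the two Vs, pushed hard against the end stop, with the bar closed and resting on it. I handed the job in at about 34.6 s of the 67 s allowed; no verdict was reported.

**What I did:**
- **Bar open:** I lifted the bar by its knob, turned it 80° aside and lowered it.
- **Bulb laid:** I laid the bulb in the Vs with its plain end towards the stop, then slid it until it came up hard. The force reached about 9 N with almost no further motion.
- **Second push:** The images showed the bulb back about 0.6 mm when the fingers opened. I pushed it home again on the neck end with closed fingertips, to about 10 N.
- **Bar closed:** I lifted the bar, swung it back and lowered it. I let go only once the net vertical force was about 1 N and the bar was on the bulb.

**Last checks:**
- **Bar:** It lies between the keeper lugs, with the knob where it was at the start but about 6–7 mm higher, as expected for a bar resting on the bulb.
- **Bulb:** Its end did not move when the bar came down. The pin is in by about 4 mm.
- **Other parts:** They look undisturbed, and the gripper is touching nothing.

**Not perfect:**
- After the second push the bulb still came back by about 0.3 mm, which is at the limit of what the image can show.
- While lowering the bar I briefly pressed about 10 N beyond first contact, then eased off. By estimate that put up to 20 N on the bulb, under the 30 N limit.

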